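Load the bench bottle roller, close its end stop and start it

TASK

Get the bottle roller going: lay every one of the upright 100 ml bottles on its side along the two rollers, end to end. Free the clamp lever and draw the sliding end stop back first to make room; when all the bottles are down, push the stop up until the whole row is closed up with no gaps between the drive housing, the bottles and the stop, swing the clamp lever fully over to hold it there, and only then switch the roller on at its rocker. The bigger 250 ml bottle is not part of the job: leave it where it stands.

Things in the scene. Friction and masses are not known exactly. Their poses are not given: they have to be found in the camera images.
- roller: Bottle roller, fixed. Origin: on the table, midway between its two black rollers; y runs along them toward the white drive housing, x to the guide rail (away from the robot). In its frame, mm: base x -53 to 97, y -260 to 260, 22 high; rollers radius 10, axes at x = -25 and 25, z = 50, y -180 to 181; housing x -48 to 76, y 190 to 256, top z = 104; tail plate at y = -192, top z = 62. Place and yaw vary.
- end_face (a point): Centre of the fixed rubber end pad on the drive housing (roller's frame: x = 0, y = 185, z = 79 mm); the bed extends from it along the roller's -y. The axis of a 100 ml bottle lying on the rollers is also at x = 0, z = 79 mm.
- stop (a joint): Slide of the end stop: clear length in m between the fixed end pad and the stop's pad (0 to 0.362), growing as it is drawn away from the drive. Friction about 2 N with the clamp free; held against more than 20 N with it tight. Pushed toward the drive it slides the bottles ahead of it (up to 10 N more for three). At the start it is clamped too near the housing for a bottle to fit.
- stop_face (a point): Centre of the stop's pad, facing the drive. The pad is on a white cross plate 12 mm thick, in the roller's frame x -26 to 72, z 65 to 109 mm. The plate stands on a carriage that reaches 82 mm back from the face, x 42 to 82, top z = 71 mm, on the guide rail (x 44 to 80, top z = 46 mm).
- stop_grip (a point): Point to grip, z = 113 mm, on the stop's upright black post (18 mm diameter, z = 71 to 127 mm), 24 mm behind the stop's face, over the rail (roller's x = 62 mm). The post can be taken between the fingers from above to slide the stop.
- clamp (a joint): Clamp lever on the stop's carriage, vertical axis, 0 to 1.6 rad. 0 = free, lever points straight away from the drive (roller's -y). It grows clockwise seen from above; 1.57 = tight, lever points across the rollers (roller's -x). It grips from about 1.0 rad and is stiffer there: 2 to 6 N at the knob. It stays where it is left; turn it to the end when clamping (the stop may creep 1 to 3 mm).
- clamp_knob (a point): Middle, z = 93 mm, of the upright knob on the end of the clamp lever (up to 17 mm diameter, z = 76 to 106 mm), 55 mm from the pivot. The lever itself is a flat bar 9 mm wide, z = 74 to 81 mm. Moves with lever and stop.
- clamp_pivot (a point): Point on the clamp lever's vertical axis at knob height (hub 20 mm diameter, top z = 85 mm), 62 mm behind the stop's face, over the rail, 50 mm clear of the cross plate. Moves with the stop.
- switch (a joint): Rocker switch on top of the drive housing, 44 x 24 mm, long side along the roller's x; 0 = off, 0.32 rad = on. Press down the raised half, the one nearer the robot (roller's -x); about 2 N, its end travels 7 mm, and it stays.
- switch_on_end (a point): Point over the raised half of the rocker switch, 18 mm from its axis (roller's frame: x = -36, y = 223, z = 113 mm). The surface there is at about z = 116 mm when off and 110 mm when on.
- bottle_a: 100 ml lab bottle of clear plastic with a blue screw cap, 56 mm diameter, 100 mm tall, about 0.22 kg, closed and filled; the straight body reaches from the base to 57 mm, above it shoulder and a 50 mm cap. Origin: centre of its underside; z axis toward the cap. It stands upright on the table at the start, and may be absent.
- bottle_a_mid (a point): Centre of that bottle, on its axis 50 mm above its underside.
- bottle_b: 100 ml lab bottle of clear plastic with a blue screw cap, 56 mm diameter, 100 mm tall, about 0.22 kg, closed and filled; the straight body reaches from the base to 57 mm, above it shoulder and a 50 mm cap. Origin: centre of its underside; z axis toward the cap. It stands upright on the table at the start, and may be absent.
- bottle_b_mid (a point): Centre of that bottle, on its axis 50 mm above its underside.
- bottle_c: 100 ml lab bottle of clear plastic with a blue screw cap, 56 mm diameter, 100 mm tall, about 0.22 kg, closed and filled; the straight body reaches from the base to 57 mm, above it shoulder and a 50 mm cap. Origin: centre of its underside; z axis toward the cap. It stands upright on the table at the start, and may be absent.
- bottle_c_mid (a point): Centre of that bottle, on its axis 50 mm above its underside.
- bottle_250: Bigger 250 ml bottle, 70 mm diameter, 138 mm tall, standing at the right (not part of the job). Origin: centre of its underside, z up.
Mind the look-alikes: they are no part of the job. Leave any pink look-alike of the bottle_a alone. Leave any pink look-alike of the bottle_b alone.

How it is judged:
By the outcome, as a careful person would: the job done as asked, in the order asked, and still so for the second after the job is handed in, with the robot touching nothing.
Of bottle_a, bottle_b, bottle_c only 2 to 3 are there at a start; the rules pass over those that are not, and their reading is None.
At some moment in a run one of bottle_a, bottle_b, bottle_c may be knocked a few centimetres aside while the robot is not near it.
Once in a run the grip may slacken for a moment while it holds something.
It also fails if it takes over 210 s, if anything falls off the work surface, if the arm or the gripper's body presses on something with over 40 N, if the wrist force passes 120 N, or if a joint passes its speed limit or range.

ROBOT

A 6-joint arm with a two-finger parallel gripper is mounted at the origin on a cart in front of the work surface, level with it; the furniture and walls round the work are solid. World frame = base frame: x ahead of the robot, y to its left, z up, the work surface at z = 0. Lengths are in m, angles in degrees, forces in N, time in s.
With the tool pointing down it reaches from about 0.3 to 0.775 m from the base axis. Payload 14.6 kg.
Tool frame: the origin (TCP) lies at the very end of the fingers, on their centre line; the grasp point (between the pads) lies 19 mm behind it (manip.pinch_z is the distance from the TCP to the grasp point, in m); z points along the fingers, y is the line along which they close (so a half turn about z gives the same grasp; the last joint's range is limited). The gripper opens to 94 mm and grips with 3 to 60 N. Pads are 16 mm wide; open, the fingers measure 119 mm over their backs; the gripper's body (75 mm by 177 mm) begins 78 mm behind the grasp point.
Start: joints at [-3.816, 17.183, 87.147, -0, 75.671, -3.816], TCP at [0.55, -0, 0.205] pointing down, gripper open.
Joint ranges: [-173.82, 173.82], [-45.26, 126.66], [13.44, 144.39], [-59.66, 239.66], [0, 175.72], [-146.38, 146.38]. Speed limits (degrees/s): [127.2, 127.2, 147.25, 180, 180, 180].

INTERFACE

Orientations are given as [roll, pitch, yaw] about the fixed x, y, z axes, in that order (R = Rz(yaw) Ry(pitch) Rx(roll)).
In Python, from workcell import manip gives the robot as it stands.
- The arm moves only by the tool servo_tool, never from a script. Its argument "series" is a list of rows, each an object with "xyz": the shift along the world's x, y, z in mm, a list of three; "yaw": the turn about the world's z in degrees; "grip": the finger opening in mm, from 0 to 94. A call has exactly 5 rows; each row is the pose to reach, as a shift and turn from the pose commanded when the call began; what a row does not reach only later rows make up. A row lasts 1/12 s, in which the tool goes at most 41.7 mm and 7.16 degrees, less where a joint would pass 70% of its speed; a pose out of reach is approached as far as the arm can. A call with a gripper value outside its range is refused whole. The fingers move at their own pace and stop on an object; "grip_force" is the grip in N (left out, the last holds). Time passes only in rows, so rows that repeat a pose let the fingers close, or fill a call up. It gives the time, the measured TCP pose, the force, the opening and the grip force at its end, in the units of the state.
- manip.get_state(): the state, without advancing time (a new reading comes with each control period).
- manip.read_camera(name): name is "scene" or "side" or "wrist"; returns (picture, depth): 400x640x3 uint8, red, green, blue; 400x640 float32, m along the optical axis (not along the pixel's ray), 0 where there is no reading.
- manip.camera_model(name): a dict with "camera_matrix" (3x3 intrinsics, pixels), "position" and "orientation" of the camera in the world. Camera axes: x right, y up, looking along -z (the intrinsics and any distortion apply to the point x, -y, -z); pixel columns grow to the right and rows downward; lengths in m; the calibration is good to about 2 mm. A picture is of the moment at which its call begins: read the wrist's pose just before it. camera_model takes no time and is no camera call; for the wrist camera it gives the pose at the moment of the call.
- manip.close_job(): hands the job in; it is judged then, once.
The state is a dict: "t": time; "q": joint angles; "qd": joint speeds; "tau": joint torques, N m; "tool_pos": TCP position; "eef_rot": TCP orientation; "contact_force": force on the tool from outside, world axes, zero at the start; "torque": the same for the moment, N m; "finger_gap": opening from 0.0 (shut) to 1.0 (fully open); "grip_force": force on a finger pad.
Only numpy, scipy, OpenCV 4.12 (cv2) and the standard library are available. Lean on these libraries where they do the work, as an engineer would, in place of code of your own. Each camera call takes 0.05 s, during which the arm holds its last target. There are 200 camera calls.

## Working session

There is one attempt and no reset: what is moved stays moved. The work goes in short steps, Python scripts to look and compute and a tool call to move; the robot and the scene stay as the last step left them, time stands still between calls to the robot, and variables do not carry over. Pictures are saved under pics/ and viewed, at most 14 in all, crops included, and the job is handed in when it is done.

Besides the shell and the picture viewer there is one more tool, called after "Emit:" by a JSON object that holds its "name" and its "arguments". servo_tool: Moves the arm, as the interface text tells. Its arguments: {"type":"object","properties":{"series":{"type":"array","items":{"type":"object","properties":{"xyz":{"type":"array","items":{"type":"number"}},"yaw":{"type":"number"},"grip":{"type":"number"}}}},"grip_force":{"type":"number"}},"required":["series"]}

```bash
ls; mkdir -p pics; cat > h.py <<'E'
import numpy as np, cv2
from scipy.spatial.transform import Rotation as R
from workcell import manip
def cam(n):
    m=manip.camera_model(n); return m
def rot(m):
    o=np.array(m["orientation"],float)
    return o if o.shape==(3,3) else R.from_euler('xyz',o,degrees=True).as_matrix()
def look(n,fn=None):
    m=manip.camera_model(n); im,d=manip.read_camera(n)
    if fn: cv2.imwrite('pics/'+fn,im[:,:,::-1])
    return im,d,m
def cloud(d,m):
    K=np.array(m["camera_matrix"]); h,w=d.shape
    u,v=np.meshgrid(np.arange(w),np.arange(h))
    p=np.stack([(u-K[0,2])/K[0,0]*d,-(v-K[1,2])/K[1,1]*d,-d],-1)
    return p@rot(m).T+np.array(m["position"])
def st():
    s=manip.get_state(); return {k:np.round(s[k],3).tolist() for k in("t","tool_pos","eef_rot","contact_force","finger_gap","grip_force")}
E
python3 - <<'E'
from h import *
for n in("scene","side"):
    im,d,m=look(n,n+"0.png"); print(m); np.savez(n+"0.npz",im=im,p=cloud(d,m),d=d)
print(manip.camera_model("wrist")); print(manip.get_state(), manip.pinch_z)
E
```

```text
pics
{'camera_matrix': array([[383.04728007,   0.        , 316.75068936],
       [  0.        , 383.04728007, 197.5590822 ],
       [  0.        ,   0.        ,   1.        ]]), 'position': array([-0.15552121, -0.7609138 ,  0.92738916]), 'orientation': array([ 50.07225599,   0.70423801, -45.78654782])}
{'camera_matrix': array([[413.64872936,   0.        , 325.50365738],
       [  0.        , 413.64872936, 200.56847995],
       [  0.        ,   0.        ,   1.        ]]), 'position': array([ 0.35849431, -0.97346019,  0.69183418]), 'orientation': array([ 58.56298747,  -0.42574798, -10.04387433])}
{'camera_matrix': array([[332.34272613,   0.        , 322.92619146],
       [  0.        , 332.34272613, 195.51563926],
       [  0.        ,   0.        ,   1.        ]]), 'position': array([0.54965119, 0.07457806, 0.38450891]), 'orientation': array([-14.92887171,   0.06117439,   0.02805927])}
{'t': 0.1, 'q': array([-3.81495896e+00,  1.72129731e+01,  8.71775872e+01,  3.48503782e-04,
        7.56715838e+01, -3.81555047e+00]), 'qd': array([ 0.01758373, -0.10710425, -0.04932063, -0.02060808, -0.01229098,
        0.0874915 ]), 'tau': array([ 1.84928511e-03, -5.32644153e+01, -3.53284299e+01,  7.10431044e-02,
        2.34944851e-02, -7.30603051e-05]), 'tool_pos': array([5.49751764e-01, 2.42409569e-05, 2.04931789e-01]), 'eef_rot': array([-1.79938016e+02, -4.47218489e-03,  9.00005027e+01]), 'contact_force': array([0.68577233, 1.03844749, 0.46277215]), 'torque': array([-0.03671753,  0.01395633, -0.0340015 ]), 'grip_force': 0.0, 'finger_gap': 0.9977427129304575} 0.0188
```

View pics/scene0.png

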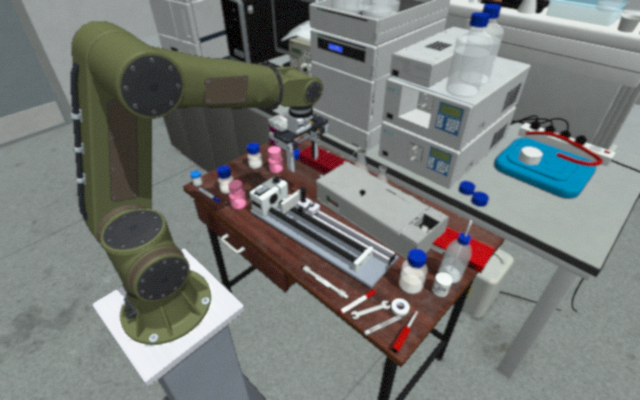

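View pics/side0.png

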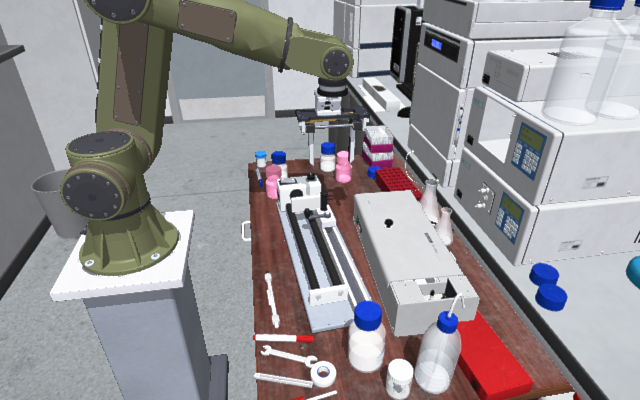

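Candidates for the 100 ml bottles, as (column, row) in the scene picture:
- Blue caps at (253,150) and (224,174).
- Something blue at (294,155), behind the fingers.
- Pink look-alikes at (275,158) and (237,194).
- A small light-blue vial at (196,176).
- The 250 ml bottle at (416,270).

I'll check these in one crop.

```bash
python3 - <<'E'
from h import *
a=np.load("scene0.npz");b=np.load("side0.npz")
c1=cv2.resize(a['im'][130:230,180:340],(800,500)[:2],interpolation=cv2.INTER_CUBIC)[:, :]
c2=b['im'][120:220,240:400]
c1=cv2.resize(a['im'][135:225,185:335],(750,450)); c2=cv2.resize(b['im'][125:215,245:395],(750,450))
cv2.imwrite('pics/c0.png',cv2.resize(np.vstack([c1,c2]),(500,600))[:,:,::-1])
for n,z in(("scene",a),("side",b)):
    im=z['im'];p=z['p'];hsv=cv2.cvtColor(im,cv2.COLOR_RGB2HSV)
    for nm,lo,hi in(("blue",(100,120,50),(130,255,255)),("pink",(165,50,100),(179,200,255))):
        m=cv2.inRange(hsv,lo,hi); k,l,s,c=cv2.connectedComponentsWithStats(m)
        for i in range(1,k):
            if s[i,4]>25:
                q=p[l==i]; q=q[(z['d'][l==i]>0)]
                if len(q) and abs(np.median(q[:,1]))<.7 and np.median(q[:,0])<1: print(n,nm,c[i].round(),s[i,4],np.median(q,0).round(3),np.percentile(q[:,2],[5,95]).round(3))
    # black rollers
    v=hsv[:,:,2]
    m=(v<60)&(p[...,2]>.03)&(p[...,2]<.075)&(p[...,0]>.25)&(p[...,0]<.8)&(abs(p[...,1])<.5)
    k,l,s,c=cv2.connectedComponentsWithStats(m.astype(np.uint8))
    for i in range(1,k):
        if s[i,4]>60:
            q=p[l==i]; f=cv2.fitLine(q[:,:2].astype(np.float32),cv2.DIST_HUBER,0,.01,.01).ravel()
            t=(q[:,:2]-f[2:])@f[:2]; print(n,"blk",c[i].round(),s[i,4],f.round(3),(f[2:]+t.min()*f[:2]).round(3),(f[2:]+t.max()*f[:2]).round(3),q[:,2].max().round(3))
E
```

```text
scene blue [485.  15.] 437 [ 0.968 -0.294  0.627] [0.607 0.635]
scene blue [335.  47.] 123 [0.869 0.152 0.467] [0.455 0.479]
scene blue [445. 121.] 54 [ 0.881 -0.297  0.343] [0.312 0.362]
scene blue [253. 147.] 133 [0.601 0.348 0.095] [-0.197  0.101]
scene blue [296. 153.] 63 [0.761 0.27  0.023] [0.001 0.029]
scene blue [435. 163.] 30 [ 0.88  -0.297  0.184] [0.159 0.203]
scene blue [223. 171.] 151 [0.422 0.298 0.097] [0.002 0.101]
scene blue [195. 174.] 68 [0.366 0.418 0.052] [0.045 0.056]
scene blue [473. 193.] 354 [ 0.901 -0.448  0.123] [0.106 0.126]
scene blue [216. 199.] 29 [0.358 0.276 0.01 ] [-0.001  0.016]
scene blue [464. 239.] 105 [ 0.637 -0.535  0.17 ] [0.157 0.173]
scene blue [417. 258.] 289 [ 0.522 -0.465  0.135] [0.113 0.139]
scene pink [275. 159.] 398 [0.635 0.257 0.051] [-0.001  0.101]
scene pink [321. 154.] 52 [0.818 0.166 0.045] [0.04  0.049]
scene pink [237. 195.] 445 [0.394 0.186 0.055] [-0.   0.1]
scene blk [312. 235.] 402 [ 0.071 -0.998  0.441 -0.142] [0.428 0.045] [ 0.453 -0.307] 0.064
scene blk [328. 230.] 326 [ 0.078 -0.997  0.493 -0.176] [ 0.48  -0.005] [ 0.5
[... 633 characters left out ...]
 0.238] [0.207 0.241]
side blue [505. 223.] 128 [ 0.881 -0.3    0.176] [0.155 0.213]
side blue [548. 287.] 1165 [ 0.903 -0.457  0.125] [0.105 0.127]
side blue [368. 315.] 693 [ 0.528 -0.474  0.136] [0.114 0.139]
side blue [447. 322.] 349 [ 0.641 -0.541  0.171] [0.155 0.174]
side pink [343. 168.] 340 [0.638 0.248 0.051] [0.    0.099]
side pink [407. 185.] 140 [0.826 0.101 0.047] [0.003 0.052]
side pink [272. 180.] 380 [0.396 0.181 0.076] [0.003 0.101]
side pink [460. 344.] 54 [ 0.708 -0.503  0.034] [0.016 0.134]
side blk [302. 249.] 572 [ 0.075 -0.997  0.447 -0.172] [0.431 0.045] [ 0.458 -0.311] 0.064
side blk [325. 253.] 501 [ 0.071 -0.997  0.497 -0.169] [ 0.487 -0.031] [ 0.507 -0.306] 0.063
```

View pics/c0.png

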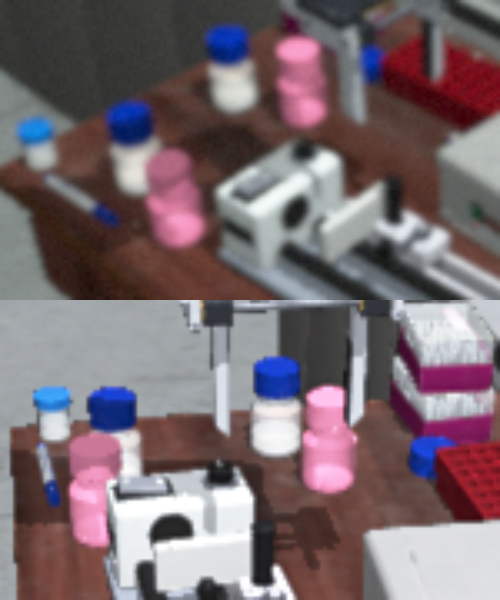

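Real bottles: blue-capped at scene pixels (253,150) and (224,174). The pink ones, the vial and the loose cap are not part of the job. The wrist view will show whether there is a third, and give better roller detail.

```bash
python3 - <<'E'
from h import *
im,d,m=look("wrist","w0.png"); p=cloud(d,m); np.savez("w0.npz",im=im,p=p,d=d)
hsv=cv2.cvtColor(im,cv2.COLOR_RGB2HSV)
def top(p,im,n,lo,hi,f=None):
    ok=(p[...,2]>lo)&(p[...,2]<hi)&(p[...,0]>.3)&(p[...,0]<.62)&(p[...,1]>-.4)&(p[...,1]<.2)
    k,l,s,c=cv2.connectedComponentsWithStats(ok.astype(np.uint8))
    for i in range(1,k):
        if s[i,4]>60:
            q=p[l==i]; print(n,c[i].round(),s[i,4],cv2.minAreaRect((q[:,:2]*1000).astype(np.float32)),np.median(q,0).round(4))
for n in("scene0","side0","w0"):
    z=np.load(n+".npz"); top(z['p'],z['im'],n+" htop",.098,.112); top(z['p'],z['im'],n+" base",.018,.028)
E
```

```text
scene0 htop [268. 188.] 350 ((469.4609375, 96.03546142578125), (124.28376770019531, 68.84129333496094), 4.194983959197998) [0.466  0.0858 0.1039]
scene0 htop [292. 197.] 123 ((484.0810241699219, -5.235919952392578), (31.64899253845215, 96.72587585449219), 82.83056640625) [ 0.4857 -0.0076  0.1067]
scene0 base [357. 222.] 169 ((610.8980102539062, -173.400146484375), (360.6188659667969, 7.951438903808594), 88.12416076660156) [ 0.6111 -0.1946  0.0235]
scene0 base [332. 252.] 1636 ((432.28662109375, -143.603515625), (142.9477081298828, 536.7992553710938), 18.137449264526367) [ 0.4434 -0.2478  0.0217]
scene0 base [324. 234.] 525 ((493.0324401855469, -131.8833770751953), (29.91120147705078, 321.37847900390625), 3.920633554458618) [ 0.4935 -0.1488  0.0218]
scene0 base [368. 245.] 83 ((555.0664672851562, -281.0618896484375), (12.871264457702637, 167.4892120361328), 3.825052261352539) [ 0.5541 -0.2841  0.026 ]
side0 htop [298. 183.] 408 ((469.1988525390625, 92.750732421875), (120.55152130126953, 70.47196197509766), 3.4113004207611084) [0.4703 0.0782 0.1048]
side0 htop [308. 199.] 189 ((486.395
[... 3823 characters left out ...]
3874511719), (32.3878059387207, 86.78474426269531), 3.862762212753296) [ 0.4736 -0.262   0.0226]
w0 base [297. 366.] 338 ((516.1964111328125, -253.815185546875), (10.68187141418457, 66.66387176513672), 3.4926021099090576) [ 0.5162 -0.2528  0.0226]
w0 base [317. 366.] 496 ((541.8798828125, -249.52398681640625), (21.025724411010742, 65.00990295410156), 3.9968647956848145) [ 0.5418 -0.2471  0.0273]
w0 base [338. 366.] 551 ((569.19775390625, -253.24635314941406), (16.99173355102539, 68.63845825195312), 3.951434850692749) [ 0.5691 -0.2532  0.0224]
w0 base [369. 367.] 65 ((609.7894897460938, -255.45974731445312), (67.62460327148438, 0.5462603569030762), 88.07154846191406) [ 0.6099 -0.2516  0.0228]
```

View pics/w0.png

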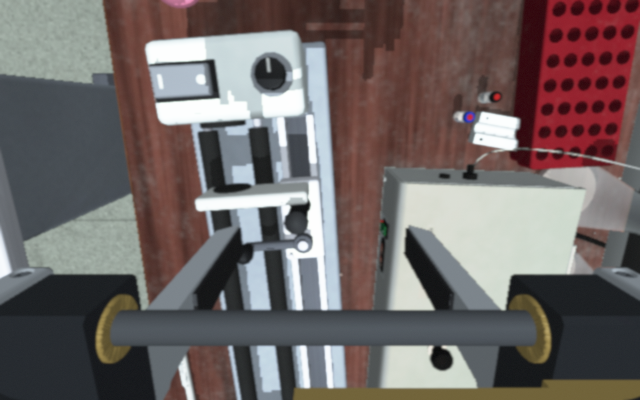

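The wrist view shows:
- The housing top at (225,75), with the rocker at its left.
- The stop's cross plate at (255,198) and its post at (297,220).
- The knob at (243,254), lever across, so it is clamped.

The roller origin is about (0.4725, -0.1284) with yaw 4.1°. First I'll free the clamp.

Emit:
{"name": "servo_tool", "arguments": {"series": [{"xyz": [-20, -15, -10], "yaw": -7, "grip": 45}, {"xyz": [-40, -30, -20], "yaw": -14, "grip": 45}, {"xyz": [-60, -45, -30], "yaw": -21, "grip": 45}, {"xyz": [-73, -60, -40], "yaw": -28, "grip": 45}, {"xyz": [-73, -60, -40], "yaw": -35, "grip": 45}], "grip_force": 15}}

```text
t: 0.57
tool_pos: [0.4744, -0.0615, 0.1637]
eef_rot: [-179.8, 0.1, 54.6]
contact_force: [-0.2, 0.6, -0.4]
finger_gap: 0.685
grip_force: 0.0
```

Emit:
{"name": "servo_tool", "arguments": {"series": [{"xyz": [0, 0, -30], "yaw": -6, "grip": 45}, {"xyz": [0, 0, -60], "yaw": -6, "grip": 45}, {"xyz": [0, 0, -80], "yaw": -6, "grip": 45}, {"xyz": [0, 0, -80], "yaw": -6, "grip": 10}, {"xyz": [0, 0, -80], "yaw": -6, "grip": 10}]}}

```text
t: 0.98
tool_pos: [0.4767, -0.0599, 0.0853]
eef_rot: [-179.9, 0.0, 49.0]
contact_force: [0.8, -0.4, -0.1]
finger_gap: 0.373
grip_force: 0.0
```

Emit:
{"name": "servo_tool", "arguments": {"series": [{"xyz": [0, 0, 0], "yaw": 0, "grip": 10}, {"xyz": [0, 0, 0], "yaw": 0, "grip": 10}, {"xyz": [0, 0, 0], "yaw": 0, "grip": 10}, {"xyz": [0, 0, 0], "yaw": 0, "grip": 10}, {"xyz": [0, 0, 0], "yaw": 0, "grip": 10}]}}

```text
t: 1.4
tool_pos: [0.4767, -0.0599, 0.0865]
eef_rot: [-180.0, 0.0, 49.0]
contact_force: [-6.4, 1.7, 4.5]
finger_gap: 0.172
grip_force: 15.0
```

Emit:
{"name": "servo_tool", "arguments": {"series": [{"xyz": [1.3, -8.5, 0], "yaw": 0, "grip": 10}, {"xyz": [3.9, -16.8, 0], "yaw": 0, "grip": 10}, {"xyz": [7.8, -24.5, 0], "yaw": 0, "grip": 10}, {"xyz": [12.8, -31.5, 0], "yaw": 0, "grip": 10}, {"xyz": [18.8, -37.6, 0], "yaw": 0, "grip": 10}]}}

```text
t: 1.82
tool_pos: [0.4955, -0.0979, 0.0864]
eef_rot: [-180.0, 0.0, 49.0]
contact_force: [-4.7, 1.7, 2.3]
finger_gap: 0.175
grip_force: 15.0
```

Emit:
{"name": "servo_tool", "arguments": {"series": [{"xyz": [7, -5.2, 0], "yaw": 0, "grip": 10}, {"xyz": [14.6, -9, 0], "yaw": 0, "grip": 10}, {"xyz": [22.8, -11.8, 0], "yaw": 0, "grip": 10}, {"xyz": [31.4, -13.2, 0], "yaw": 0, "grip": 10}, {"xyz": [40, -13.3, 0], "yaw": 0, "grip": 10}]}}

```text
t: 2.23
tool_pos: [0.5353, -0.1111, 0.0862]
eef_rot: [-179.9, 0.1, 49.0]
contact_force: [-34.0, 2.7, 5.7]
finger_gap: 0.172
grip_force: 15.0
```

Emit:
{"name": "servo_tool", "arguments": {"series": [{"xyz": [0, 0, 0], "yaw": 0, "grip": 40}, {"xyz": [0, 0, 0], "yaw": 0, "grip": 40}, {"xyz": [0, 0, 40], "yaw": 7, "grip": 40}, {"xyz": [0, 0, 75], "yaw": 14, "grip": 40}, {"xyz": [0, 0, 75], "yaw": 21, "grip": 40}]}}

```text
t: 2.65
tool_pos: [0.5383, -0.1115, 0.1679]
eef_rot: [179.4, -0.0, 70.3]
contact_force: [-0.3, 0.1, 1.1]
finger_gap: 0.424
grip_force: 0.0
```

```bash
python3 - <<'E'
from h import *
print(st())
im,d,m=look("wrist","w1.png"); p=cloud(d,m)
o=np.array([.4725,-.1284]);c,s=np.cos(np.radians(4.1)),np.sin(np.radians(4.1))
q=(p[...,:2]-o)@np.array([[c,-s],[s,c]])
for lo,hi in((.1,.112),(.117,.130)):
    ok=(p[...,2]>lo)&(p[...,2]<hi)&(q[...,0]<.1)&(q[...,0]>-.06)&(q[...,1]<.18)&(q[...,1]>-.1)&(d>0)
    k,l,S,C=cv2.connectedComponentsWithStats(ok.astype(np.uint8))
    for i in range(1,k):
        if S[i,4]>60: print(lo,C[i].round(),S[i,4],np.r_[q[l==i].min(0),q[l==i].max(0)].round(4))
E
```

```text
{'t': 2.65, 'tool_pos': [0.538, -0.112, 0.168], 'eef_rot': [179.385, -0.049, 70.347], 'contact_force': [-0.263, 0.136, 1.14], 'finger_gap': 0.424, 'grip_force': 0.0}
0.1 [203.  97.] 2629 [-0.0253  0.1138  0.0719  0.1262]
0.1 [317. 211.] 303 [0.0538 0.0031 0.0693 0.0184]
0.117 [259.  95.] 852 [0.0517 0.093  0.0722 0.1137]
```

View pics/w1.png

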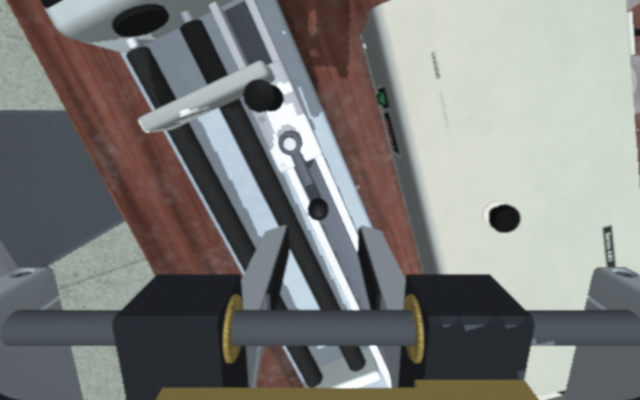

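Lever is free (knob at (318,210), pointing straight back). Next, grip the post and draw the stop back.

Emit:
{"name": "servo_tool", "arguments": {"series": [{"xyz": [-3, 30, 0], "yaw": 7, "grip": 45}, {"xyz": [-6, 60, 0], "yaw": 14, "grip": 45}, {"xyz": [-9, 88.5, 0], "yaw": 21, "grip": 45}, {"xyz": [-9, 88.5, 0], "yaw": 24, "grip": 45}, {"xyz": [-9, 88.5, -5], "yaw": 24, "grip": 45}]}}

```text
t: 3.12
tool_pos: [0.5268, -0.0213, 0.1559]
eef_rot: [179.9, 0.0, 94.1]
contact_force: [-0.2, -0.1, 1.1]
finger_gap: 0.479
grip_force: 0.0
```

Emit:
{"name": "servo_tool", "arguments": {"series": [{"xyz": [0, 0, -30], "yaw": 0, "grip": 45}, {"xyz": [0, 0, -62], "yaw": 0, "grip": 45}, {"xyz": [0, 0, -62], "yaw": 0, "grip": 10}, {"xyz": [0, 0, -62], "yaw": 0, "grip": 10}, {"xyz": [0, 0, -62], "yaw": 0, "grip": 10}], "grip_force": 35}}

```text
t: 3.53
tool_pos: [0.5274, -0.0229, 0.0948]
eef_rot: [179.9, 0.0, 93.9]
contact_force: [0.5, 0.1, 0.8]
finger_gap: 0.3
grip_force: 0.0
```

Emit:
{"name": "servo_tool", "arguments": {"series": [{"xyz": [0, 0, 0], "yaw": 0, "grip": 10}, {"xyz": [0, 0, 0], "yaw": 0, "grip": 10}, {"xyz": [1.4, -20, 0], "yaw": 0, "grip": 10}, {"xyz": [3.6, -50, 0], "yaw": 0, "grip": 10}, {"xyz": [5.7, -80, 0], "yaw": 0, "grip": 10}]}}

```text
t: 3.95
tool_pos: [0.5331, -0.1027, 0.0952]
eef_rot: [179.9, -0.0, 94.1]
contact_force: [2.4, 4.1, 4.3]
finger_gap: 0.199
grip_force: 35.0
```

Emit:
{"name": "servo_tool", "arguments": {"series": [{"xyz": [2.1, -30, 0], "yaw": 0, "grip": 10}, {"xyz": [4.3, -60, 0], "yaw": 0, "grip": 10}, {"xyz": [6.5, -90, 0], "yaw": 0, "grip": 10}, {"xyz": [8.6, -120, 0], "yaw": 0, "grip": 10}, {"xyz": [10.7, -150, 0], "yaw": 0, "grip": 10}]}}

```text
t: 4.37
tool_pos: [0.5435, -0.2537, 0.0951]
eef_rot: [179.9, 0.0, 94.0]
contact_force: [2.4, 3.7, 4.7]
finger_gap: 0.197
grip_force: 35.0
```

Emit:
{"name": "servo_tool", "arguments": {"series": [{"xyz": [2.1, -30, 0], "yaw": 0, "grip": 10}, {"xyz": [4.0, -56, 0], "yaw": 0, "grip": 10}, {"xyz": [4.0, -56, 0], "yaw": 0, "grip": 10}, {"xyz": [4.0, -56, 0], "yaw": 0, "grip": 45}, {"xyz": [4.0, -56, 0], "yaw": 0, "grip": 45}]}}

```text
t: 4.78
tool_pos: [0.5473, -0.3088, 0.0942]
eef_rot: [179.9, 0.0, 93.9]
contact_force: [3.6, -1.9, 0.5]
finger_gap: 0.306
grip_force: 1.4
```

Emit:
{"name": "servo_tool", "arguments": {"series": [{"xyz": [0, 0, 40], "yaw": 0, "grip": 94}, {"xyz": [0, 0, 80], "yaw": 0, "grip": 94}, {"xyz": [-10, 40, 120], "yaw": 0, "grip": 94}, {"xyz": [-20, 80, 150], "yaw": 0, "grip": 94}, {"xyz": [-30, 120, 180], "yaw": 0, "grip": 94}]}}

```text
t: 5.2
tool_pos: [0.5233, -0.2137, 0.2548]
eef_rot: [179.9, 0.0, 94.0]
contact_force: [0.6, -0.2, -0.9]
finger_gap: 0.659
grip_force: 0.0
```

Emit:
{"name": "servo_tool", "arguments": {"series": [{"xyz": [0, 40, 10], "yaw": -4, "grip": 94}, {"xyz": [0, 80, 20], "yaw": -4, "grip": 94}, {"xyz": [0, 120, 30], "yaw": -4, "grip": 94}, {"xyz": [0, 160, 30], "yaw": -4, "grip": 94}, {"xyz": [0, 200, 30], "yaw": -4, "grip": 94}]}}

```text
t: 5.62
tool_pos: [0.5233, -0.0127, 0.2842]
eef_rot: [179.9, 0.0, 90.0]
contact_force: [0.7, 0.2, -0.9]
finger_gap: 0.988
grip_force: 0.0
```

Emit:
{"name": "servo_tool", "arguments": {"series": [{"xyz": [0, 40, 0], "yaw": 0, "grip": 94}, {"xyz": [0, 80, 0], "yaw": 0, "grip": 94}, {"xyz": [0, 120, 0], "yaw": 0, "grip": 94}, {"xyz": [0, 150, 0], "yaw": 0, "grip": 94}, {"xyz": [0, 150, 0], "yaw": 0, "grip": 94}]}}

```text
t: 6.03
tool_pos: [0.5229, 0.1399, 0.2833]
eef_rot: [180.0, -0.1, 90.3]
contact_force: [0.0, 0.6, 0.5]
finger_gap: 0.997
grip_force: 0.0
```

```bash
cat > caps.py <<'E'
from h import *
import sys
def caps(fn):
    print(st()["t"],st()["tool_pos"]); im,d,m=look("wrist",fn); p=cloud(d,m)
    ok=(p[...,2]>.095)&(p[...,2]<.108)&(d>0)
    hsv=cv2.cvtColor(im,cv2.COLOR_RGB2HSV); ok&=cv2.inRange(hsv,(100,100,30),(130,255,255))>0
    k,l,S,C=cv2.connectedComponentsWithStats(ok.astype(np.uint8))
    for i in range(1,k):
        if S[i,4]>100: print(C[i].round(),S[i,4],np.array(cv2.minEnclosingCircle((p[l==i][:,:2]*1000).astype(np.float32))[0]).round(),np.median(p[l==i],0).round(3))
if __name__=="__main__": caps(sys.argv[1])
E
python3 caps.py w2.png
```

```text
6.033 [0.523, 0.14, 0.283]
[229.  17.] 1647 [428. 305.] [0.429 0.3   0.1  ]
```

View pics/w2.png

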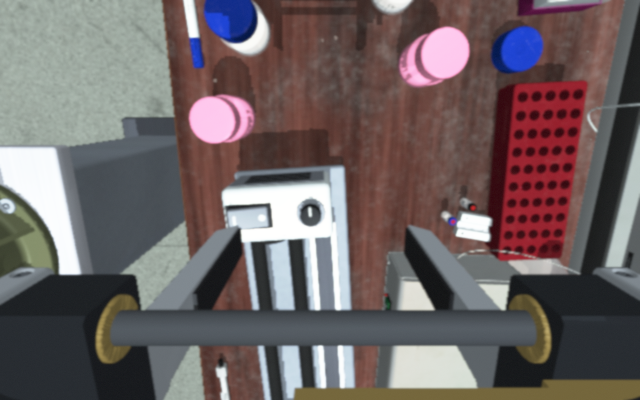

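Seen: target bottle at (232,17), pinks at (222,118) and (437,55), and only the loose flat cap at (518,48). There is no third bottle here. Picking the nearer one.

Emit:
{"name": "servo_tool", "arguments": {"series": [{"xyz": [-20, 35, 0], "yaw": 0, "grip": 94}, {"xyz": [-40, 70, 0], "yaw": 0, "grip": 94}, {"xyz": [-60, 105, 0], "yaw": 0, "grip": 94}, {"xyz": [-80, 140, -20], "yaw": 0, "grip": 94}, {"xyz": [-94, 161, -50], "yaw": 0, "grip": 94}], "grip_force": 25}}

```text
t: 6.5
tool_pos: [0.4297, 0.2975, 0.2359]
eef_rot: [179.7, -0.2, 90.0]
contact_force: [1.4, -0.4, -0.4]
finger_gap: 1.002
grip_force: 0.0
```

```bash
python3 caps.py w3.png
```

```text
6.5 [0.43, 0.298, 0.236]
[509. 127.] 2228 [605. 354.] [0.604 0.355 0.1  ]
[321. 178.] 1951 [428. 305.] [0.427 0.306 0.1  ]
```

Emit:
{"name": "servo_tool", "arguments": {"series": [{"xyz": [-1, 4, -40], "yaw": 0, "grip": 94}, {"xyz": [-1, 4, -80], "yaw": 0, "grip": 94}, {"xyz": [-1, 4, -120], "yaw": 0, "grip": 94}, {"xyz": [-1, 4, -160], "yaw": 0, "grip": 94}, {"xyz": [-1, 4, -167], "yaw": 0, "grip": 94}]}}

```text
t: 6.97
tool_pos: [0.4266, 0.2973, 0.0611]
eef_rot: [-179.6, 0.3, 90.0]
contact_force: [-0.4, 0.2, -0.9]
finger_gap: 1.004
grip_force: 0.0
```

Emit:
{"name": "servo_tool", "arguments": {"series": [{"xyz": [0, 0, 0], "yaw": 0, "grip": 40}, {"xyz": [0, 0, 0], "yaw": 0, "grip": 40}, {"xyz": [0, 0, 0], "yaw": 0, "grip": 40}, {"xyz": [0, 0, 0], "yaw": 0, "grip": 40}, {"xyz": [0, 0, 0], "yaw": 0, "grip": 40}]}}

```text
t: 7.38
tool_pos: [0.4298, 0.2999, 0.0681]
eef_rot: [179.9, -0.1, 90.0]
contact_force: [0.4, 0.1, 0.2]
finger_gap: 0.681
grip_force: 0.0
```

Emit:
{"name": "servo_tool", "arguments": {"series": [{"xyz": [0, 0, 0], "yaw": 0, "grip": 40}, {"xyz": [0, 0, 20], "yaw": 0, "grip": 40}, {"xyz": [0, 0, 60], "yaw": 0, "grip": 40}, {"xyz": [0, 0, 100], "yaw": 0, "grip": 40}, {"xyz": [0, 0, 140], "yaw": 4, "grip": 40}]}}

```text
t: 7.8
tool_pos: [0.4286, 0.2993, 0.2083]
eef_rot: [-180.0, 0.0, 93.9]
contact_force: [0.8, 0.8, -1.4]
finger_gap: 0.523
grip_force: 25.0
```

```bash
python3 - <<'E'
from h import *
print(st())
im,d,m=look("side"); cv2.imwrite("pics/s1.png",cv2.resize(im[60:220,220:420],(800,640))[:600,:,::-1])
E
```

```text
{'t': 7.8, 'tool_pos': [0.429, 0.299, 0.208], 'eef_rot': [-179.968, 0.016, 93.94], 'contact_force': [0.827, 0.849, -1.385], 'finger_gap': 0.523, 'grip_force': 24.986}
```

View pics/s1.png

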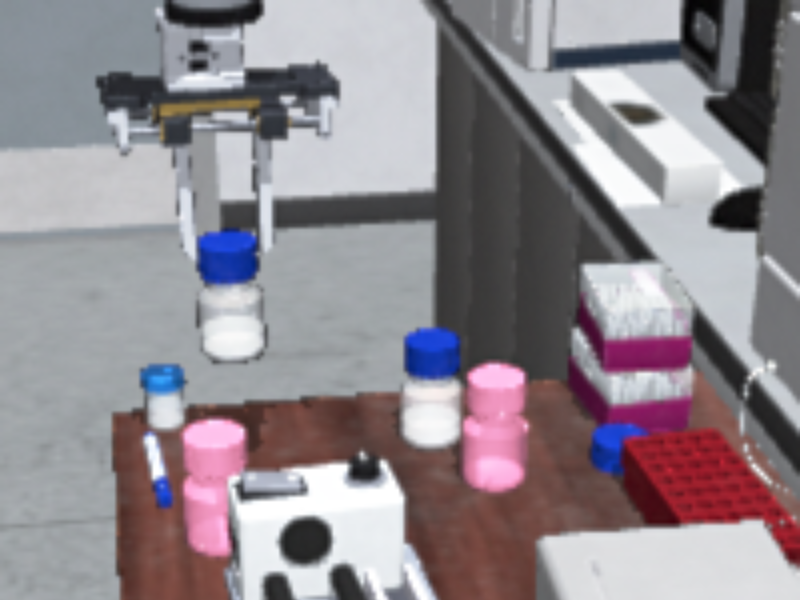

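```bash
cat > held.py <<'E'
from h import *
s=st(); t=np.array(s["tool_pos"]); print(s)
im,d,m=look("side"); p=cloud(d,m)
ok=(d>0)&(abs(p[...,0]-t[0])<.05)&(abs(p[...,1]-t[1])<.07)&(p[...,2]<t[2]+.03)&(p[...,2]>.062)
q=p[ok]; print("held z range",np.percentile(q[:,2],[0,1,99]).round(4),"x",np.median(q[:,0]).round(4))
b=cv2.inRange(cv2.cvtColor(im,cv2.COLOR_RGB2HSV),(100,120,50),(130,255,255))>0
q=p[ok&b]; print("cap z",np.percentile(q[:,2],[2,98]).round(4),"y",np.percentile(q[:,1],[2,50,98]).round(4))
E
python3 held.py
```

```text
{'t': 7.85, 'tool_pos': [0.431, 0.301, 0.217], 'eef_rot': [179.454, -0.273, 94.449], 'contact_force': [0.747, 0.562, 7.549], 'finger_gap': 0.522, 'grip_force': 24.995}
held z range [0.1287 0.1329 0.2458] x 0.4289
cap z [0.2011 0.2298] y [0.2783 0.2884 0.3229]
```

Grip is only on the cap's top edge, so I'll set it down and regrip lower.

Emit:
{"name": "servo_tool", "arguments": {"series": [{"xyz": [0, 0, -40], "yaw": -4, "grip": 40}, {"xyz": [0, 0, -80], "yaw": -4, "grip": 40}, {"xyz": [0, 0, -110], "yaw": -4, "grip": 40}, {"xyz": [0, 0, -124], "yaw": -4, "grip": 40}, {"xyz": [0, 0, -128], "yaw": -4, "grip": 40}]}}

```text
t: 8.32
tool_pos: [0.429, 0.2994, 0.0778]
eef_rot: [-180.0, 0.0, 90.0]
contact_force: [-8.6, -6.2, 35.0]
finger_gap: 0.529
grip_force: 25.0
```

Emit:
{"name": "servo_tool", "arguments": {"series": [{"xyz": [0, 0, 0], "yaw": 0, "grip": 40}, {"xyz": [0, 0, 0], "yaw": 0, "grip": 70}, {"xyz": [0, 0, 0], "yaw": 0, "grip": 70}, {"xyz": [0, 0, 0], "yaw": 0, "grip": 70}, {"xyz": [0, 0, 0], "yaw": 0, "grip": 70}]}}

```text
t: 8.73
tool_pos: [0.429, 0.2996, 0.0783]
eef_rot: [-180.0, 0.0, 90.0]
contact_force: [-0.3, -0.4, 0.5]
finger_gap: 0.736
grip_force: 0.0
```

Emit:
{"name": "servo_tool", "arguments": {"series": [{"xyz": [0, 4, -12], "yaw": 0, "grip": 70}, {"xyz": [0, 4, -12], "yaw": 0, "grip": 40}, {"xyz": [0, 4, -12], "yaw": 0, "grip": 40}, {"xyz": [0, 4, -12], "yaw": 0, "grip": 40}, {"xyz": [0, 4, -12], "yaw": 0, "grip": 40}]}}

```text
t: 9.15
tool_pos: [0.4291, 0.3036, 0.0664]
eef_rot: [-180.0, 0.0, 90.0]
contact_force: [0.0, -0.1, -2.1]
finger_gap: 0.529
grip_force: 25.0
```

Emit:
{"name": "servo_tool", "arguments": {"series": [{"xyz": [0, 0, 0], "yaw": 0, "grip": 40}, {"xyz": [0, 0, 0], "yaw": 0, "grip": 40}, {"xyz": [0, 0, 30], "yaw": 0, "grip": 40}, {"xyz": [0, 0, 70], "yaw": 0, "grip": 40}, {"xyz": [0, 0, 110], "yaw": 0, "grip": 40}]}}

```text
t: 9.57
tool_pos: [0.4285, 0.3031, 0.1773]
eef_rot: [-179.9, 0.1, 90.0]
contact_force: [0.6, 1.0, -2.2]
finger_gap: 0.53
grip_force: 25.0
```

Emit:
{"name": "servo_tool", "arguments": {"series": [{"xyz": [0, 0, 20], "yaw": 4, "grip": 40}, {"xyz": [0, 0, 40], "yaw": 4, "grip": 40}, {"xyz": [0, 0, 40], "yaw": 4, "grip": 40}, {"xyz": [0, 0, 40], "yaw": 4, "grip": 40}, {"xyz": [0, 0, 40], "yaw": 4, "grip": 40}]}}

```text
t: 9.98
tool_pos: [0.4286, 0.3033, 0.2148]
eef_rot: [-179.9, 0.1, 94.0]
contact_force: [-0.2, 0.2, -2.4]
finger_gap: 0.529
grip_force: 25.0
```

```bash
python3 held.py
```

```text
{'t': 9.983, 'tool_pos': [0.429, 0.303, 0.215], 'eef_rot': [-179.891, 0.055, 93.975], 'contact_force': [-0.227, 0.168, -2.365], 'finger_gap': 0.529, 'grip_force': 25.0}
held z range [0.1512 0.1519 0.244 ] x 0.4257
cap z [0.2212 0.2447] y [0.2759 0.2837 0.2969]
```

Emit:
{"name": "servo_tool", "arguments": {"series": [{"xyz": [3, -30, 15], "yaw": 0, "grip": 40}, {"xyz": [7, -65, 15], "yaw": 0, "grip": 40}, {"xyz": [11, -100, 15], "yaw": 0, "grip": 40}, {"xyz": [15, -135, 15], "yaw": 0, "grip": 40}, {"xyz": [19, -170, 15], "yaw": 0, "grip": 40}]}}

```text
t: 10.45
tool_pos: [0.4475, 0.132, 0.23]
eef_rot: [-179.9, 0.0, 94.0]
contact_force: [0.1, 0.5, -2.0]
finger_gap: 0.524
grip_force: 25.0
```

Emit:
{"name": "servo_tool", "arguments": {"series": [{"xyz": [5, -40, 0], "yaw": 0, "grip": 40}, {"xyz": [10, -80, 0], "yaw": 0, "grip": 40}, {"xyz": [14, -112, 0], "yaw": 0, "grip": 40}, {"xyz": [14, -112, -30], "yaw": 0, "grip": 40}, {"xyz": [14, -112, -60], "yaw": 0, "grip": 40}]}}

```text
t: 10.87
tool_pos: [0.4623, 0.0198, 0.1703]
eef_rot: [179.9, 0.0, 93.8]
contact_force: [0.5, 0.6, -3.6]
finger_gap: 0.528
grip_force: 25.0
```

Emit:
{"name": "servo_tool", "arguments": {"series": [{"xyz": [0, 0, -15], "yaw": 0, "grip": 40}, {"xyz": [0, 0, -30], "yaw": 0, "grip": 40}, {"xyz": [0, 0, -37], "yaw": 0, "grip": 40}, {"xyz": [0, 0, -43], "yaw": 0, "grip": 40}, {"xyz": [0, 0, -45], "yaw": 0, "grip": 40}], "grip_force": 15}}

```text
t: 11.28
tool_pos: [0.4617, 0.0216, 0.1259]
eef_rot: [-179.9, -0.0, 94.0]
contact_force: [-7.6, -0.2, 12.4]
finger_gap: 0.532
grip_force: 15.0
```

Emit:
{"name": "servo_tool", "arguments": {"series": [{"xyz": [0.5, -7, 0], "yaw": 0, "grip": 40}, {"xyz": [1, -14, 0], "yaw": 0, "grip": 40}, {"xyz": [1.5, -21, -0.5], "yaw": 0, "grip": 40}, {"xyz": [2, -28, -1.5], "yaw": 0, "grip": 40}, {"xyz": [2.5, -35, -3], "yaw": 0, "grip": 40}]}}

```text
t: 11.7
tool_pos: [0.4652, -0.0143, 0.1246]
eef_rot: [179.9, 0.0, 94.0]
contact_force: [-4.4, 1.4, 13.2]
finger_gap: 0.525
grip_force: 15.0
```

```bash
python3 - <<'E'
from h import *
print(st())
im,d,m=look("side"); 
im2,d2,m2=look("wrist")
cv2.imwrite("pics/s2.png",np.hstack([cv2.resize(im[120:270,230:380],(400,400)),im2[:,130:530]])[:,:,::-1])
E
```

```text
{'t': 11.7, 'tool_pos': [0.465, -0.014, 0.125], 'eef_rot': [179.884, 0.007, 93.982], 'contact_force': [-4.386, 1.374, 13.234], 'finger_gap': 0.525, 'grip_force': 15.001}
```

View pics/s2.png

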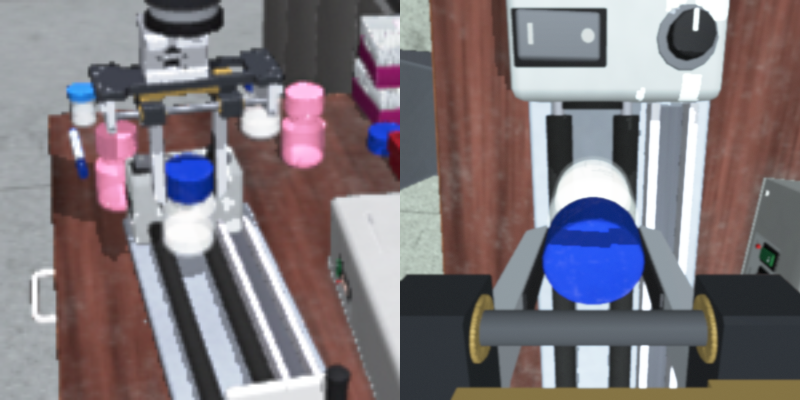

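```bash
cat > tilt.py <<'E'
from h import *
s=st(); t=np.array(s["tool_pos"]); print(s["t"],s["tool_pos"],s["contact_force"],s["finger_gap"])
im,d,m=look("wrist"); p=cloud(d,m)
b=cv2.inRange(cv2.cvtColor(im,cv2.COLOR_RGB2HSV),(100,120,30),(130,255,255))>0
ok=b&(d>0)&(abs(p[...,0]-t[0])<.06)&(abs(p[...,1]-t[1])<.12)&(p[...,2]>.05)&(p[...,2]<.25)
q=p[ok]; print(len(q),"min",q.min(0).round(3),"max",q.max(0).round(3))
h=q[:,2]>np.percentile(q[:,2],5); A=np.c_[q[h][:,:2],np.ones(h.sum())]
print("plane dz/dx,dz/dy",np.linalg.lstsq(A,q[h][:,2],rcond=None)[0].round(3))
E
python3 tilt.py
```

```text
11.8 [0.465, -0.015, 0.125] [-2.779, -0.563, 9.998] 0.528
8674 min [ 0.437 -0.104  0.051] max [0.502 0.015 0.164]
plane dz/dx,dz/dy [-0.002 -0.02   0.16 ]
```

The cap top is still level, so the bottle slid instead of tilting. New plan: release it and straddle it along the bed. One finger tips it and the other lowers it like a ladder.

Emit:
{"name": "servo_tool", "arguments": {"series": [{"xyz": [0, 0, 0], "yaw": 0, "grip": 60}, {"xyz": [0, 0, 0], "yaw": 0, "grip": 70}, {"xyz": [0, 0, 0], "yaw": 0, "grip": 80}, {"xyz": [0, 0, 0], "yaw": 0, "grip": 94}, {"xyz": [0, 0, 15], "yaw": 0, "grip": 94}]}}

```text
t: 12.27
tool_pos: [0.4634, -0.0134, 0.1365]
eef_rot: [-179.8, -0.0, 94.0]
contact_force: [0.7, -0.1, -1.8]
finger_gap: 0.846
grip_force: 0.0
```

Emit:
{"name": "servo_tool", "arguments": {"series": [{"xyz": [0, 0, 30], "yaw": 0, "grip": 94}, {"xyz": [0, 0, 60], "yaw": -7, "grip": 94}, {"xyz": [0, 0, 60], "yaw": -14, "grip": 94}, {"xyz": [0, 0, 60], "yaw": -21, "grip": 94}, {"xyz": [0, 0, 60], "yaw": -28, "grip": 94}]}}

```text
t: 12.68
tool_pos: [0.4647, -0.0135, 0.1988]
eef_rot: [180.0, -0.0, 65.7]
contact_force: [0.1, -0.6, -0.1]
finger_gap: 1.001
grip_force: 0.0
```

Emit:
{"name": "servo_tool", "arguments": {"series": [{"xyz": [0, 0, 0], "yaw": -7, "grip": 94}, {"xyz": [0, 0, 0], "yaw": -14, "grip": 94}, {"xyz": [0, 0, 0], "yaw": -21, "grip": 94}, {"xyz": [0, 0, 0], "yaw": -28, "grip": 94}, {"xyz": [0, 0, 0], "yaw": -35, "grip": 94}]}}

```text
t: 13.1
tool_pos: [0.4646, -0.0134, 0.1984]
eef_rot: [-180.0, 0.0, 30.7]
contact_force: [0.6, 0.2, 0.2]
finger_gap: 1.001
grip_force: 0.0
```

Emit:
{"name": "servo_tool", "arguments": {"series": [{"xyz": [0, 0, 0], "yaw": -7, "grip": 94}, {"xyz": [0, 0, 0], "yaw": -14, "grip": 94}, {"xyz": [0, 0, 0], "yaw": -21, "grip": 94}, {"xyz": [0, 0, 0], "yaw": -27, "grip": 94}, {"xyz": [0, 0, 0], "yaw": -27, "grip": 94}]}}

```text
t: 13.52
tool_pos: [0.4646, -0.0135, 0.1983]
eef_rot: [-180.0, 0.0, 3.7]
contact_force: [-0.1, 0.1, -0.1]
finger_gap: 1.0
grip_force: 0.0
```

```bash
python3 tilt.py; python3 - <<'E'
from h import *
s=st(); t=np.array(s["tool_pos"]);print(s)
im,d,m=look("scene"); p=cloud(d,m)
b=cv2.inRange(cv2.cvtColor(im,cv2.COLOR_RGB2HSV),(100,120,50),(130,255,255))>0
ok=b&(d>0)&(p[...,2]>.13)&(p[...,2]<.18)&(abs(p[...,1])<.2)&(p[...,0]<.6)
q=p[ok]; print(len(q),q.min(0),q.max(0))
E
```

```text
13.517 [0.465, -0.013, 0.198] [-0.07, 0.1, -0.087] 1.0
3939 min [ 0.43  -0.033  0.056] max [0.488 0.039 0.162]
plane dz/dx,dz/dy [-0.024  0.004  0.171]
{'t': 13.567, 'tool_pos': [0.465, -0.013, 0.198], 'eef_rot': [-179.998, 0.005, 4.107], 'contact_force': [0.032, 0.288, -0.43], 'finger_gap': 1.0, 'grip_force': 0.0}
167 [ 0.43568063 -0.02573874  0.13164465] [0.48348943 0.01420264 0.16220149]
```

Emit:
{"name": "servo_tool", "arguments": {"series": [{"xyz": [0, 0, -30], "yaw": 0, "grip": 94}, {"xyz": [0, 0, -60], "yaw": 0, "grip": 94}, {"xyz": [0, 0, -70], "yaw": 0, "grip": 94}, {"xyz": [0, 0, -70], "yaw": 0, "grip": 80}, {"xyz": [0, 0, -70], "yaw": 0, "grip": 74}]}}

```text
t: 14.03
tool_pos: [0.4649, -0.0135, 0.1291]
eef_rot: [-180.0, 0.0, 4.1]
contact_force: [-0.5, 0.0, 0.3]
finger_gap: 0.891
grip_force: 0.0
```

Emit:
{"name": "servo_tool", "arguments": {"series": [{"xyz": [0, -5, 0], "yaw": 0, "grip": 74}, {"xyz": [0.5, -10, 0], "yaw": 0, "grip": 74}, {"xyz": [1, -15, 0], "yaw": 0, "grip": 74}, {"xyz": [1.5, -20, 0], "yaw": 0, "grip": 74}, {"xyz": [2, -25, 0], "yaw": 0, "grip": 74}]}}

```text
t: 14.45
tool_pos: [0.4668, -0.0391, 0.1289]
eef_rot: [180.0, -0.0, 4.0]
contact_force: [-0.3, 0.4, 0.6]
finger_gap: 0.791
grip_force: 0.2
```

```bash
python3 tilt.py
```

```text
14.45 [0.467, -0.039, 0.129] [-0.311, 0.386, 0.566] 0.791
8016 min [ 0.436 -0.068  0.051] max [ 0.491 -0.002  0.167]
plane dz/dx,dz/dy [-0.104  0.216  0.213]
```

Tilting works (about 12°). Continuing the push and then the retreat.

Emit:
{"name": "servo_tool", "arguments": {"series": [{"xyz": [0.3, -5, 0], "yaw": 0, "grip": 74}, {"xyz": [0.6, -10, 0], "yaw": 0, "grip": 74}, {"xyz": [1, -14, 0], "yaw": 0, "grip": 74}, {"xyz": [1.3, -18, 0], "yaw": 0, "grip": 74}, {"xyz": [1.6, -22, 0], "yaw": 0, "grip": 74}]}}

```text
t: 14.92
tool_pos: [0.4687, -0.061, 0.1292]
eef_rot: [180.0, -0.1, 4.0]
contact_force: [-1.4, 0.0, 8.1]
finger_gap: 0.785
grip_force: 3.3
```

```bash
python3 tilt.py
```

```text
14.917 [0.469, -0.061, 0.129] [-1.365, 0.018, 8.075] 0.785
7203 min [ 0.44  -0.096  0.051] max [ 0.493 -0.03   0.163]
plane dz/dx,dz/dy [-0.137  0.267  0.23 ]
```

Emit:
{"name": "servo_tool", "arguments": {"series": [{"xyz": [0.2, -3, 0], "yaw": 0, "grip": 80}, {"xyz": [0.4, -6, 0], "yaw": 0, "grip": 86}, {"xyz": [0.6, -9, 0], "yaw": 0, "grip": 94}, {"xyz": [0.8, -12, 0], "yaw": 0, "grip": 94}, {"xyz": [1, -15, 0], "yaw": 0, "grip": 94}]}}

```text
t: 15.38
tool_pos: [0.4696, -0.076, 0.1291]
eef_rot: [180.0, -0.1, 4.0]
contact_force: [-0.0, -0.6, 5.3]
finger_gap: 1.004
grip_force: 2.3
```

```bash
python3 tilt.py; python3 - <<'E'
from h import *
im,d,m=look("side"); 
cv2.imwrite("pics/s3.png",cv2.resize(im[140:290,230:380],(500,500))[:,:,::-1])
E
```

```text
15.383 [0.47, -0.076, 0.129] [-0.019, -0.636, 5.344] 1.004
7027 min [ 0.439 -0.096  0.051] max [ 0.493 -0.035  0.161]
plane dz/dx,dz/dy [-0.147  0.3    0.235]
```

View pics/s3.png

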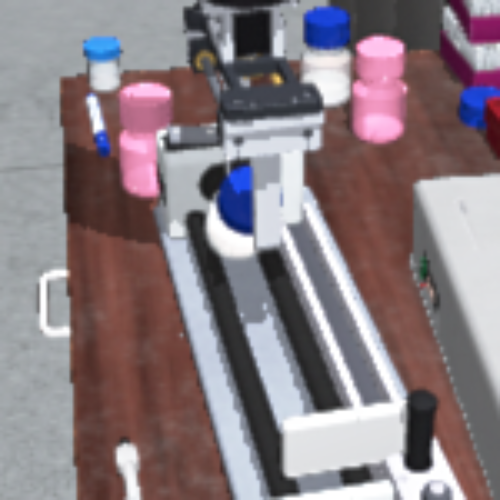

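Emit:
{"name": "servo_tool", "arguments": {"series": [{"xyz": [0.3, -4, 0], "yaw": 0, "grip": 94}, {"xyz": [0.6, -8, 0], "yaw": 0, "grip": 94}, {"xyz": [0.8, -12, 0], "yaw": 0, "grip": 94}, {"xyz": [1, -15, 0], "yaw": 0, "grip": 94}, {"xyz": [1, -15, 0], "yaw": 0, "grip": 94}]}}

```text
t: 15.9
tool_pos: [0.4701, -0.0911, 0.1283]
eef_rot: [180.0, 0.0, 4.0]
contact_force: [0.6, -0.8, 0.5]
finger_gap: 1.001
grip_force: 0.6
```

```bash
sed -i 's/ok=b&/ok=b\&(p[...,2]>.1)\&/' tilt.py; python3 tilt.py
```

```text
15.9 [0.47, -0.091, 0.128] [0.583, -0.815, 0.468] 1.001
6039 min [ 0.447 -0.103  0.111] max [ 0.495 -0.053  0.151]
plane dz/dx,dz/dy [-0.164  0.293  0.237]
```

Emit:
{"name": "servo_tool", "arguments": {"series": [{"xyz": [0.3, -4, 0], "yaw": 0, "grip": 94}, {"xyz": [0.6, -8, 0], "yaw": 0, "grip": 94}, {"xyz": [0.8, -12, 0], "yaw": 0, "grip": 94}, {"xyz": [1, -15, 0], "yaw": 0, "grip": 94}, {"xyz": [1, -15, 0], "yaw": 0, "grip": 94}]}}

```text
t: 16.37
tool_pos: [0.4712, -0.1059, 0.1284]
eef_rot: [-180.0, 0.0, 4.0]
contact_force: [0.7, 0.5, -0.7]
finger_gap: 1.001
grip_force: 0.0
```

```bash
python3 tilt.py;  python3 - <<'E'
from h import *
im,d,m=look("scene"); im2,d,m=look("wrist"); 
cv2.imwrite("pics/s4.png",np.hstack([cv2.resize(im[150:270,230:350],(400,400)),im2[:,130:530]])[:,:,::-1])
E
```

```text
16.367 [0.471, -0.106, 0.128] [0.737, 0.505, -0.662] 1.001
1244 min [ 0.458 -0.12   0.1  ] max [ 0.485 -0.092  0.105]
plane dz/dx,dz/dy [-0.011  0.006  0.108]
```

View pics/s4.png

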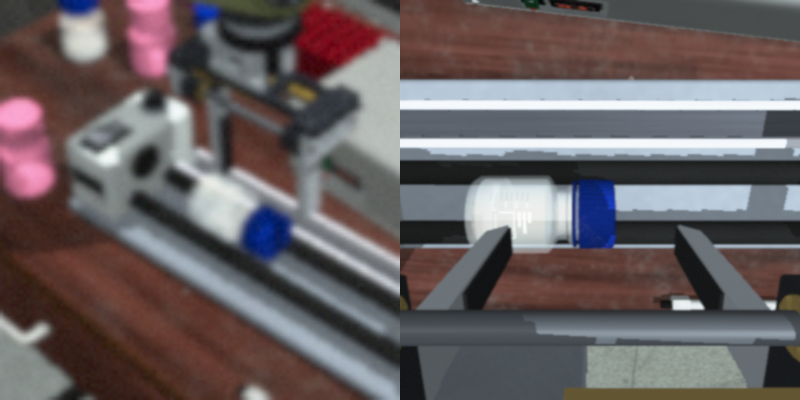

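Bottle lies well on the rollers (wrist view: body at (510,215), cap at (593,213)). Next is the second bottle, gripped along the bed so it is already straddled.

Emit:
{"name": "servo_tool", "arguments": {"series": [{"xyz": [0, 0, 35], "yaw": 0, "grip": 94}, {"xyz": [8, 32, 60], "yaw": 0, "grip": 94}, {"xyz": [18, 70, 70], "yaw": 0, "grip": 94}, {"xyz": [29, 108, 75], "yaw": 0, "grip": 94}, {"xyz": [40, 146, 80], "yaw": 0, "grip": 94}], "grip_force": 25}}

```text
t: 16.93
tool_pos: [0.5115, 0.0424, 0.2094]
eef_rot: [180.0, -0.1, 4.0]
contact_force: [1.2, -1.1, 0.4]
finger_gap: 0.998
grip_force: 0.0
```

Emit:
{"name": "servo_tool", "arguments": {"series": [{"xyz": [11, 37, 0], "yaw": 0, "grip": 94}, {"xyz": [22, 74, 0], "yaw": 0, "grip": 94}, {"xyz": [33, 111, 0], "yaw": 0, "grip": 94}, {"xyz": [44, 148, 0], "yaw": 0, "grip": 94}, {"xyz": [55, 185, 0], "yaw": 0, "grip": 94}]}}

```text
t: 17.35
tool_pos: [0.5662, 0.2278, 0.2084]
eef_rot: [-180.0, -0.0, 4.0]
contact_force: [1.3, -0.7, 0.4]
finger_gap: 1.0
grip_force: 0.0
```

Emit:
{"name": "servo_tool", "arguments": {"series": [{"xyz": [10, 34, 0], "yaw": 0, "grip": 94}, {"xyz": [20, 68, 0], "yaw": 0, "grip": 94}, {"xyz": [30, 100, 0], "yaw": 0, "grip": 94}, {"xyz": [38, 129, 0], "yaw": 0, "grip": 94}, {"xyz": [38, 129, 0], "yaw": 0, "grip": 94}]}}

```text
t: 17.77
tool_pos: [0.6036, 0.3592, 0.2067]
eef_rot: [-180.0, 0.1, 4.2]
contact_force: [-0.2, -0.7, -0.7]
finger_gap: 1.0
grip_force: 0.0
```

```bash
python3 caps.py w4.png
```

```text
17.767 [0.604, 0.359, 0.207]
[328. 190.] 2300 [606. 355.] [0.607 0.355 0.1  ]
```

Emit:
{"name": "servo_tool", "arguments": {"series": [{"xyz": [2, 1, -35], "yaw": 0, "grip": 86}, {"xyz": [2, 1, -70], "yaw": 0, "grip": 84}, {"xyz": [2, 1, -105], "yaw": 0, "grip": 84}, {"xyz": [2, 1, -135], "yaw": 0, "grip": 84}, {"xyz": [2, 1, -142], "yaw": 0, "grip": 84}]}}

```text
t: 18.23
tool_pos: [0.604, 0.3536, 0.061]
eef_rot: [179.8, 0.4, 4.0]
contact_force: [-0.6, -0.2, -1.4]
finger_gap: 0.894
grip_force: 0.0
```

Emit:
{"name": "servo_tool", "arguments": {"series": [{"xyz": [0, 0, 0], "yaw": 0, "grip": 40}, {"xyz": [0, 0, 0], "yaw": 0, "grip": 40}, {"xyz": [0, 0, 0], "yaw": 0, "grip": 40}, {"xyz": [0, 0, 0], "yaw": 0, "grip": 40}, {"xyz": [0, 0, 0], "yaw": 0, "grip": 40}]}}

```text
t: 18.65
tool_pos: [0.6067, 0.3558, 0.0682]
eef_rot: [-179.9, -0.1, 4.0]
contact_force: [0.3, 0.9, -0.2]
finger_gap: 0.573
grip_force: 0.0
```

Emit:
{"name": "servo_tool", "arguments": {"series": [{"xyz": [0, 0, 0], "yaw": 0, "grip": 40}, {"xyz": [0, 0, 0], "yaw": 0, "grip": 40}, {"xyz": [0, 0, 0], "yaw": 0, "grip": 40}, {"xyz": [0, 0, 30], "yaw": 0, "grip": 40}, {"xyz": [0, 0, 70], "yaw": 0, "grip": 40}]}}

```text
t: 19.07
tool_pos: [0.6045, 0.3547, 0.1332]
eef_rot: [179.8, 0.4, 4.0]
contact_force: [0.6, 0.6, -1.3]
finger_gap: 0.527
grip_force: 25.0
```

Emit:
{"name": "servo_tool", "arguments": {"series": [{"xyz": [0, 0, 40], "yaw": 0, "grip": 40}, {"xyz": [0, 0, 75], "yaw": 0, "grip": 40}, {"xyz": [0, 0, 90], "yaw": 0, "grip": 40}, {"xyz": [0, 0, 90], "yaw": 0, "grip": 40}, {"xyz": [0, 0, 90], "yaw": 0, "grip": 40}]}}

```text
t: 19.48
tool_pos: [0.6061, 0.3556, 0.2259]
eef_rot: [-180.0, 0.0, 4.0]
contact_force: [0.3, 0.5, -2.8]
finger_gap: 0.526
grip_force: 25.0
```

```bash
python3 held.py
```

```text
{'t': 19.483, 'tool_pos': [0.606, 0.356, 0.226], 'eef_rot': [-179.999, 0.006, 4.005], 'contact_force': [0.279, 0.543, -2.831], 'finger_gap': 0.526, 'grip_force': 25.0}
held z range [0.0988 0.1041 0.2541] x 0.5985
cap z [0.2296 0.2539] y [0.3288 0.3382 0.3497]
```

Emit:
{"name": "servo_tool", "arguments": {"series": [{"xyz": [-14, -28, 10], "yaw": 0, "grip": 40}, {"xyz": [-28, -62, 10], "yaw": 0, "grip": 40}, {"xyz": [-42, -98, 10], "yaw": 0, "grip": 40}, {"xyz": [-56, -135, 10], "yaw": 0, "grip": 40}, {"xyz": [-70, -172, 10], "yaw": 0, "grip": 40}]}}

```text
t: 19.95
tool_pos: [0.5344, 0.1819, 0.2338]
eef_rot: [180.0, 0.2, 4.0]
contact_force: [0.4, -0.8, -1.3]
finger_gap: 0.53
grip_force: 25.0
```

Emit:
{"name": "servo_tool", "arguments": {"series": [{"xyz": [-12, -37, 0], "yaw": 0, "grip": 40}, {"xyz": [-24, -74, 0], "yaw": 0, "grip": 40}, {"xyz": [-34, -112, 0], "yaw": 0, "grip": 40}, {"xyz": [-44, -150, 0], "yaw": 0, "grip": 40}, {"xyz": [-52, -188, 0], "yaw": 0, "grip": 40}]}}

```text
t: 20.37
tool_pos: [0.4824, -0.0059, 0.2344]
eef_rot: [-180.0, 0.2, 4.0]
contact_force: [0.3, -0.7, -2.8]
finger_gap: 0.525
grip_force: 25.0
```

Emit:
{"name": "servo_tool", "arguments": {"series": [{"xyz": [-3, -38, 0], "yaw": 0, "grip": 40}, {"xyz": [-6, -76, 0], "yaw": 0, "grip": 40}, {"xyz": [-8, -114, 0], "yaw": 0, "grip": 40}, {"xyz": [-9, -145, 0], "yaw": 0, "grip": 40}, {"xyz": [-9, -159, -10], "yaw": 0, "grip": 40}]}}

```text
t: 20.78
tool_pos: [0.4744, -0.1666, 0.2256]
eef_rot: [180.0, 0.1, 3.9]
contact_force: [0.5, -0.5, -2.3]
finger_gap: 0.529
grip_force: 25.0
```

Emit:
{"name": "servo_tool", "arguments": {"series": [{"xyz": [0, 0, -30], "yaw": 0, "grip": 40}, {"xyz": [0, 0, -60], "yaw": 0, "grip": 40}, {"xyz": [0, 0, -80], "yaw": 0, "grip": 40}, {"xyz": [0, 0, -88], "yaw": 0, "grip": 40}, {"xyz": [0, 0, -93], "yaw": 0, "grip": 40}]}}

```text
t: 21.2
tool_pos: [0.4741, -0.163, 0.1312]
eef_rot: [-179.9, 0.2, 4.0]
contact_force: [-0.5, -0.5, -2.1]
finger_gap: 0.531
grip_force: 25.0
```

```bash
python3 held.py
```

```text
{'t': 21.2, 'tool_pos': [0.474, -0.163, 0.131], 'eef_rot': [-179.891, 0.211, 4.0], 'contact_force': [-0.534, -0.507, -2.075], 'finger_gap': 0.531, 'grip_force': 24.999}
held z range [0.062  0.0623 0.1602] x 0.4666
cap z [0.0761 0.1604] y [-0.1876 -0.1781 -0.1014]
```

Emit:
{"name": "servo_tool", "arguments": {"series": [{"xyz": [0, 0, -2], "yaw": 0, "grip": 40}, {"xyz": [0, 0, -3], "yaw": 0, "grip": 40}, {"xyz": [0, 0, -3], "yaw": 0, "grip": 50}, {"xyz": [0, 0, -3], "yaw": 0, "grip": 60}, {"xyz": [0, 0, -3], "yaw": 0, "grip": 74}]}}

```text
t: 21.67
tool_pos: [0.4755, -0.1635, 0.1312]
eef_rot: [180.0, -0.1, 4.0]
contact_force: [-1.2, -0.6, 0.6]
finger_gap: 0.634
grip_force: 0.0
```

Emit:
{"name": "servo_tool", "arguments": {"series": [{"xyz": [0, 0, 0], "yaw": 0, "grip": 84}, {"xyz": [0, 0, 0], "yaw": 0, "grip": 84}, {"xyz": [0, 0, 0], "yaw": 0, "grip": 84}, {"xyz": [0, 0, 0], "yaw": 0, "grip": 84}, {"xyz": [0, 0, 0], "yaw": 0, "grip": 84}]}}

```text
t: 22.08
tool_pos: [0.4752, -0.1634, 0.1305]
eef_rot: [180.0, -0.0, 4.0]
contact_force: [-0.0, -0.0, 0.1]
finger_gap: 0.892
grip_force: 0.0
```

```bash
python3 tilt.py
```

```text
22.083 [0.475, -0.163, 0.13] [-0.024, -0.013, 0.053] 0.892
8769 min [ 0.451 -0.189  0.1  ] max [ 0.501 -0.092  0.162]
plane dz/dx,dz/dy [-0.073 -0.574  0.098]
```

Emit:
{"name": "servo_tool", "arguments": {"series": [{"xyz": [0.5, -7, 0], "yaw": 0, "grip": 94}, {"xyz": [1, -14, 0], "yaw": 0, "grip": 94}, {"xyz": [1.5, -21, 0], "yaw": 0, "grip": 94}, {"xyz": [2, -27, 0], "yaw": 0, "grip": 94}, {"xyz": [2.3, -32, 0], "yaw": 0, "grip": 94}]}}

```text
t: 22.55
tool_pos: [0.4775, -0.1964, 0.1304]
eef_rot: [-180.0, 0.0, 4.0]
contact_force: [-0.2, 1.0, 1.2]
finger_gap: 0.998
grip_force: 0.2
```

Emit:
{"name": "servo_tool", "arguments": {"series": [{"xyz": [0.3, -5, 0], "yaw": 0, "grip": 94}, {"xyz": [0.7, -10, 0], "yaw": 0, "grip": 94}, {"xyz": [1, -15, 0], "yaw": 0, "grip": 94}, {"xyz": [1.4, -19, 0], "yaw": 0, "grip": 94}, {"xyz": [1.6, -23, 0], "yaw": 0, "grip": 94}]}}

```text
t: 22.97
tool_pos: [0.4792, -0.2189, 0.1304]
eef_rot: [180.0, -0.0, 4.0]
contact_force: [1.2, 0.5, -0.5]
finger_gap: 0.999
grip_force: 0.0
```

Emit:
{"name": "servo_tool", "arguments": {"series": [{"xyz": [0.3, -4, 0], "yaw": 0, "grip": 94}, {"xyz": [0.6, -8, 0], "yaw": 0, "grip": 94}, {"xyz": [0.9, -12, 0], "yaw": 0, "grip": 94}, {"xyz": [1.1, -16, 0], "yaw": 0, "grip": 94}, {"xyz": [1.4, -20, 0], "yaw": 0, "grip": 94}]}}

```text
t: 23.38
tool_pos: [0.4806, -0.2389, 0.1305]
eef_rot: [180.0, -0.0, 4.0]
contact_force: [0.1, -0.8, 1.0]
finger_gap: 0.998
grip_force: 0.5
```

```bash
python3 tilt.py
```

```text
23.383 [0.481, -0.239, 0.131] [0.124, -0.756, 1.035] 0.998
6998 min [ 0.454 -0.252  0.1  ] max [ 0.502 -0.119  0.162]
plane dz/dx,dz/dy [-0.135  0.295  0.279]
```

Emit:
{"name": "servo_tool", "arguments": {"series": [{"xyz": [0.3, -4, 0], "yaw": 0, "grip": 94}, {"xyz": [0.6, -8, 0], "yaw": 0, "grip": 94}, {"xyz": [0.8, -12, 0], "yaw": 0, "grip": 94}, {"xyz": [1, -16, 0], "yaw": 0, "grip": 94}, {"xyz": [1, -16, 0], "yaw": 0, "grip": 94}]}}

```text
t: 23.85
tool_pos: [0.4814, -0.2551, 0.1303]
eef_rot: [-180.0, 0.0, 4.0]
contact_force: [0.4, -0.1, -0.1]
finger_gap: 1.003
grip_force: 0.0
```

```bash
python3 tilt.py
```

```text
23.85 [0.481, -0.255, 0.13] [0.383, -0.058, -0.114] 1.003
586 min [ 0.47  -0.286  0.1  ] max [ 0.492 -0.258  0.103]
plane dz/dx,dz/dy [-0.005  0.034  0.112]
```

Second bottle is down too. Now turn the gripper and take the post.

Emit:
{"name": "servo_tool", "arguments": {"series": [{"xyz": [0, 0, 40], "yaw": 0, "grip": 94}, {"xyz": [10, -10, 75], "yaw": 7, "grip": 94}, {"xyz": [20, -20, 75], "yaw": 14, "grip": 94}, {"xyz": [30, -30, 75], "yaw": 21, "grip": 70}, {"xyz": [40, -35, 75], "yaw": 28, "grip": 50}]}}

```text
t: 24.32
tool_pos: [0.5219, -0.2902, 0.2059]
eef_rot: [180.0, -0.0, 32.3]
contact_force: [-0.9, 0.3, -0.7]
finger_gap: 0.89
grip_force: 0.0
```

Emit:
{"name": "servo_tool", "arguments": {"series": [{"xyz": [8, -6, 0], "yaw": 7, "grip": 45}, {"xyz": [16, -12, 0], "yaw": 14, "grip": 45}, {"xyz": [25, -18, 0], "yaw": 21, "grip": 45}, {"xyz": [25, -18, 0], "yaw": 28, "grip": 45}, {"xyz": [25, -18, 0], "yaw": 35, "grip": 45}]}}

```text
t: 24.73
tool_pos: [0.5467, -0.3074, 0.2049]
eef_rot: [-180.0, -0.0, 67.4]
contact_force: [0.8, -0.2, 1.5]
finger_gap: 0.539
grip_force: 0.0
```

Emit:
{"name": "servo_tool", "arguments": {"series": [{"xyz": [0, 0, 0], "yaw": 7, "grip": 45}, {"xyz": [0, 0, 0], "yaw": 14, "grip": 45}, {"xyz": [0, 0, 0], "yaw": 21, "grip": 45}, {"xyz": [0, 0, 0], "yaw": 27, "grip": 45}, {"xyz": [0, 0, 0], "yaw": 27, "grip": 45}]}}

```text
t: 25.15
tool_pos: [0.5465, -0.3072, 0.2053]
eef_rot: [-180.0, -0.0, 94.3]
contact_force: [-0.4, 0.0, -0.7]
finger_gap: 0.479
grip_force: 0.0
```

```bash
cat > post.py <<'E'
from h import *
import sys
print(st())
im,d,m=look("wrist",sys.argv[1]); im2,d2,m2=look("side"); 
o=np.array([.4725,-.1284]);c,s=np.cos(np.radians(4.1)),np.sin(np.radians(4.1))
for n,p,d in(("w",cloud(d,m),d),("s",cloud(d2,m2),d2)):
  q=(p[...,:2]-o)@np.array([[c,-s],[s,c]])
  for lo,hi in((.1,.112),(.120,.130)):
    ok=(p[...,2]>lo)&(p[...,2]<hi)&(q[...,0]<.1)&(q[...,0]>-.06)&(q[...,1]<.18)&(q[...,1]>-.3)&(d>0)
    k,l,S,C=cv2.connectedComponentsWithStats(ok.astype(np.uint8))
    for i in range(1,k):
        if S[i,4]>25: print(n,lo,C[i].round(),S[i,4],np.r_[q[l==i].min(0),q[l==i].max(0)].round(4),np.median(p[l==i],0).round(4))
E
python3 post.py w5.png
```

```text
{'t': 25.15, 'tool_pos': [0.546, -0.307, 0.205], 'eef_rot': [-179.988, -0.015, 94.293], 'contact_force': [-0.412, 0.023, -0.688], 'finger_gap': 0.479, 'grip_force': 0.0}
w 0.1 [247.  72.] 3212 [-0.0199 -0.1126  0.0194 -0.0554] [ 0.4793 -0.2108  0.1051]
w 0.1 [251. 128.] 89 [-0.0126 -0.128   0.0094 -0.1231] [ 0.4819 -0.2546  0.1016]
w 0.1 [250. 146.] 728 [-0.0137 -0.1543  0.0109 -0.1296] [ 0.4815 -0.2693  0.102 ]
w 0.1 [279. 178.] 1770 [-0.0261 -0.1832  0.071  -0.1618] [ 0.5084 -0.2936  0.1089]
w 0.1 [323. 289.] 191 [ 0.0535 -0.2837  0.0678 -0.2693] [ 0.5528 -0.3988  0.1037]
w 0.12 [323. 202.] 491 [ 0.051  -0.1951  0.0715 -0.1742] [ 0.5465 -0.3074  0.126 ]
s 0.1 [303. 208.] 169 [-0.0209  0.0482  0.0185  0.1011] [ 0.4652 -0.0572  0.105 ]
s 0.1 [308. 220.] 63 [-0.0133  0.0043  0.0123  0.037 ] [ 0.4698 -0.1086  0.102 ]
s 0.1 [317. 245.] 241 [-0.0204 -0.1153  0.0186 -0.0587] [ 0.4765 -0.2192  0.105 ]
s 0.1 [333. 264.] 361 [-0.0269 -0.1958  0.0664 -0.1252] [ 0.4915 -0.2988  0.1062]
s 0.1 [370. 298.] 32 [ 0.0532 -0.2856  0.0677 -0.2725] [ 0.5527 -0.4041  0.1042]
s 0.12 [356. 260.] 64 [ 0.0509 -0.1975  0.0708 -0.1752] [ 0.546  -0.3129  0.1256]
```

View pics/w5.png

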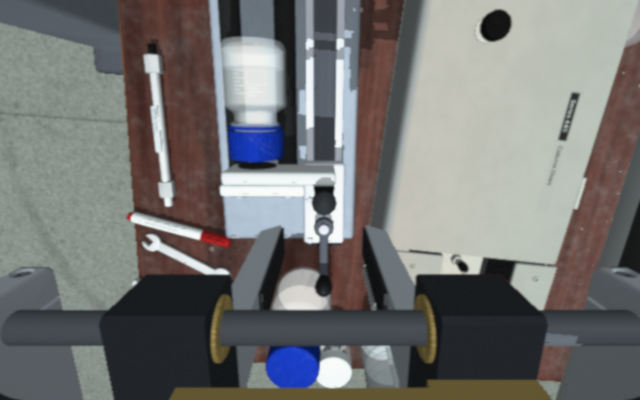

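Emit:
{"name": "servo_tool", "arguments": {"series": [{"xyz": [0, -1, -40], "yaw": 0, "grip": 45}, {"xyz": [0, -1, -80], "yaw": 0, "grip": 45}, {"xyz": [0, -1, -111], "yaw": 0, "grip": 45}, {"xyz": [0, -1, -111], "yaw": 0, "grip": 45}, {"xyz": [0, -1, -111], "yaw": 0, "grip": 10}], "grip_force": 45}}

```text
t: 25.67
tool_pos: [0.5462, -0.3082, 0.0941]
eef_rot: [-179.9, -0.1, 93.9]
contact_force: [0.1, 0.1, 0.5]
finger_gap: 0.437
grip_force: 0.0
```

Emit:
{"name": "servo_tool", "arguments": {"series": [{"xyz": [0, 0, 0], "yaw": 0, "grip": 10}, {"xyz": [0, 0, 0], "yaw": 0, "grip": 10}, {"xyz": [0, 0, 0], "yaw": 0, "grip": 10}, {"xyz": [0, 0, 0], "yaw": 0, "grip": 10}, {"xyz": [-0.5, 5, 0], "yaw": 0, "grip": 10}]}}

```text
t: 26.08
tool_pos: [0.547, -0.3046, 0.0965]
eef_rot: [179.8, 0.2, 94.0]
contact_force: [2.8, -2.0, 5.6]
finger_gap: 0.191
grip_force: 45.0
```

Emit:
{"name": "servo_tool", "arguments": {"series": [{"xyz": [-0.7, 10, 0], "yaw": 0, "grip": 10}, {"xyz": [-1.4, 20, 0], "yaw": 0, "grip": 10}, {"xyz": [-2.2, 30, 0], "yaw": 0, "grip": 10}, {"xyz": [-2.9, 40, 0], "yaw": 0, "grip": 10}, {"xyz": [-3.6, 50, 0], "yaw": 0, "grip": 10}]}}

```text
t: 26.5
tool_pos: [0.5436, -0.2541, 0.0965]
eef_rot: [179.8, 0.2, 94.0]
contact_force: [3.9, -5.5, 4.3]
finger_gap: 0.195
grip_force: 45.0
```

Emit:
{"name": "servo_tool", "arguments": {"series": [{"xyz": [-0.7, 10, 0], "yaw": 0, "grip": 10}, {"xyz": [-1.4, 20, 0], "yaw": 0, "grip": 10}, {"xyz": [-2.2, 30, 0], "yaw": 0, "grip": 10}, {"xyz": [-2.9, 40, 0], "yaw": 0, "grip": 10}, {"xyz": [-3.6, 50, 0], "yaw": 0, "grip": 10}]}}

```text
t: 26.92
tool_pos: [0.5401, -0.2041, 0.0965]
eef_rot: [179.7, 0.2, 94.0]
contact_force: [5.0, -5.7, 5.1]
finger_gap: 0.197
grip_force: 45.0
```

Emit:
{"name": "servo_tool", "arguments": {"series": [{"xyz": [-0.5, 7, 0], "yaw": 0, "grip": 10}, {"xyz": [-1, 14, 0], "yaw": 0, "grip": 10}, {"xyz": [-1.4, 20, 0], "yaw": 0, "grip": 10}, {"xyz": [-1.9, 26, 0], "yaw": 0, "grip": 10}, {"xyz": [-2.2, 31, 0], "yaw": 0, "grip": 10}]}}

```text
t: 27.33
tool_pos: [0.538, -0.1731, 0.0965]
eef_rot: [179.7, 0.2, 94.0]
contact_force: [3.2, -5.6, 5.1]
finger_gap: 0.196
grip_force: 45.0
```

```bash
python3 post.py w6.png
```

```text
{'t': 27.333, 'tool_pos': [0.538, -0.173, 0.096], 'eef_rot': [179.742, 0.167, 93.981], 'contact_force': [3.219, -5.576, 5.064], 'finger_gap': 0.196, 'grip_force': 45.001}
w 0.1 [196.  59.] 8688 [-0.0193  0.0179  0.0196  0.074 ] [ 0.471  -0.0804  0.1052]
w 0.1 [204. 148.] 271 [-0.0113  0.0029  0.0109  0.0082] [ 0.4722 -0.1238  0.1015]
w 0.1 [207. 177.] 2051 [-0.014  -0.0237  0.0134  0.0012] [ 0.4738 -0.1386  0.1024]
w 0.1 [258. 217.] 4906 [-0.0257 -0.0488  0.0827 -0.0248] [ 0.5038 -0.1569  0.1088]
w 0.1 [322. 376.] 421 [ 0.0534 -0.1457  0.0694 -0.132 ] [ 0.5435 -0.2615  0.1036]
w 0.12 [322. 255.] 1732 [ 0.0402 -0.058   0.0827 -0.0373] [ 0.5371 -0.1675  0.1259]
s 0.1 [297. 195.] 110 [-0.0196  0.1182  0.0099  0.1713] [0.4574 0.0095 0.1051]
s 0.1 [305. 213.] 209 [-0.0192  0.0169  0.0179  0.1028] [ 0.4658 -0.0812  0.1044]
s 0.1 [321. 230.] 273 [-0.0269 -0.0611  0.0819  0.0049] [ 0.4873 -0.1642  0.106 ]
s 0.1 [350. 256.] 31 [ 0.0528 -0.1508  0.0683 -0.1377] [ 0.5428 -0.2677  0.1036]
s 0.12 [339. 225.] 83 [ 0.0398 -0.0624  0.0816 -0.04  ] [ 0.5374 -0.1808  0.1258]
```

Emit:
{"name": "servo_tool", "arguments": {"series": [{"xyz": [-0.2, 2, 0], "yaw": 0, "grip": 10}, {"xyz": [-0.3, 4, 0], "yaw": 0, "grip": 10}, {"xyz": [-0.4, 6, 0], "yaw": 0, "grip": 10}, {"xyz": [-0.5, 7, 0], "yaw": 0, "grip": 10}, {"xyz": [-0.5, 7, 0], "yaw": 0, "grip": 10}]}}

```text
t: 27.85
tool_pos: [0.5375, -0.1664, 0.0965]
eef_rot: [179.7, 0.2, 94.0]
contact_force: [3.0, -5.3, 5.9]
finger_gap: 0.193
grip_force: 45.0
```

Emit:
{"name": "servo_tool", "arguments": {"series": [{"xyz": [0, 1, 0], "yaw": 0, "grip": 10}, {"xyz": [-0.1, 2, 0], "yaw": 0, "grip": 10}, {"xyz": [-0.2, 3, 0], "yaw": 0, "grip": 10}, {"xyz": [-0.2, 3, 0], "yaw": 0, "grip": 10}, {"xyz": [-0.2, 3, 0], "yaw": 0, "grip": 10}]}}

```text
t: 28.27
tool_pos: [0.5374, -0.1636, 0.0965]
eef_rot: [179.7, 0.2, 94.0]
contact_force: [4.3, -4.8, 5.9]
finger_gap: 0.194
grip_force: 45.0
```

Emit:
{"name": "servo_tool", "arguments": {"series": [{"xyz": [0, 1, 0], "yaw": 0, "grip": 10}, {"xyz": [-0.1, 2, 0], "yaw": 0, "grip": 10}, {"xyz": [-0.2, 3, 0], "yaw": 0, "grip": 10}, {"xyz": [-0.2, 3, 0], "yaw": 0, "grip": 10}, {"xyz": [-0.2, 3, 0], "yaw": 0, "grip": 10}]}}

```text
t: 28.68
tool_pos: [0.5372, -0.1615, 0.0965]
eef_rot: [179.7, 0.3, 94.0]
contact_force: [4.9, -12.7, 2.9]
finger_gap: 0.194
grip_force: 45.0
```

Emit:
{"name": "servo_tool", "arguments": {"series": [{"xyz": [0, 0.7, 0], "yaw": 0, "grip": 10}, {"xyz": [-0.1, 1.4, 0], "yaw": 0, "grip": 10}, {"xyz": [-0.1, 2, 0], "yaw": 0, "grip": 10}, {"xyz": [-0.1, 2, 0], "yaw": 0, "grip": 10}, {"xyz": [-0.1, 2, 0], "yaw": 0, "grip": 10}]}}

```text
t: 29.1
tool_pos: [0.5372, -0.1614, 0.0966]
eef_rot: [179.7, 0.4, 93.9]
contact_force: [5.5, -26.2, -0.5]
finger_gap: 0.195
grip_force: 45.0
```

Row is closed: force climbed to 26 N with no more motion. Release the post and take the knob.

Emit:
{"name": "servo_tool", "arguments": {"series": [{"xyz": [0, -1, 0], "yaw": 0, "grip": 10}, {"xyz": [0, -2, 0], "yaw": 0, "grip": 45}, {"xyz": [0, -3, 0], "yaw": 0, "grip": 45}, {"xyz": [0, -4, 0], "yaw": 0, "grip": 45}, {"xyz": [0, -4, 0], "yaw": 0, "grip": 45}]}}

```text
t: 29.52
tool_pos: [0.5356, -0.1614, 0.0946]
eef_rot: [180.0, -0.0, 94.0]
contact_force: [0.0, -0.5, 0.7]
finger_gap: 0.444
grip_force: 0.0
```

Emit:
{"name": "servo_tool", "arguments": {"series": [{"xyz": [0, -1, 35], "yaw": -7, "grip": 45}, {"xyz": [0, -30, 75], "yaw": -14, "grip": 45}, {"xyz": [3, -60, 75], "yaw": -21, "grip": 45}, {"xyz": [6, -88, 75], "yaw": -28, "grip": 45}, {"xyz": [6, -88, 75], "yaw": -35, "grip": 45}]}}

```text
t: 29.93
tool_pos: [0.5416, -0.2533, 0.1701]
eef_rot: [179.9, 0.0, 58.5]
contact_force: [-0.0, 0.2, -0.3]
finger_gap: 0.479
grip_force: 0.0
```

Emit:
{"name": "servo_tool", "arguments": {"series": [{"xyz": [0, 0, 0], "yaw": -7, "grip": 45}, {"xyz": [0, 0, 0], "yaw": -10, "grip": 45}, {"xyz": [0, 0, 0], "yaw": -10, "grip": 45}, {"xyz": [0, 0, 0], "yaw": -10, "grip": 45}, {"xyz": [0, 0, 0], "yaw": -10, "grip": 45}]}}

```text
t: 30.35
tool_pos: [0.5416, -0.2492, 0.1694]
eef_rot: [-180.0, 0.0, 49.1]
contact_force: [1.0, -0.1, -0.7]
finger_gap: 0.478
grip_force: 0.0
```

```bash
python3 post.py w7.png
```

```text
{'t': 30.35, 'tool_pos': [0.542, -0.249, 0.169], 'eef_rot': [-179.993, 0.001, 49.142], 'contact_force': [1.017, -0.069, -0.72], 'finger_gap': 0.478, 'grip_force': 0.0}
w 0.1 [65. 74.] 5617 [-0.0188  0.0293  0.0195  0.1182] [ 0.4694 -0.0609  0.1037]
w 0.1 [171. 144.] 3545 [-0.0255 -0.0261  0.0717  0.0192] [ 0.4805 -0.1439  0.1081]
w 0.1 [246. 120.] 83 [ 0.0585 -0.0452  0.0705 -0.0325] [ 0.5439 -0.1648  0.1062]
w 0.1 [327. 208.] 309 [ 0.0537 -0.1368  0.0696 -0.1211] [ 0.5436 -0.252   0.1037]
w 0.12 [230. 123.] 798 [ 0.0514 -0.0467  0.0721 -0.0258] [ 0.5373 -0.1605  0.1259]
s 0.1 [298. 194.] 140 [-0.0209  0.1254  0.0185  0.1796] [0.4603 0.0214 0.105 ]
s 0.1 [304. 210.] 219 [-0.0228  0.026   0.0175  0.1158] [ 0.4655 -0.0687  0.1046]
s 0.1 [318. 227.] 256 [-0.0267 -0.0494  0.0659  0.0162] [ 0.4839 -0.1521  0.1059]
s 0.1 [348. 253.] 30 [ 0.0525 -0.139   0.0668 -0.1259] [ 0.5416 -0.2578  0.1036]
```

View pics/w7.png

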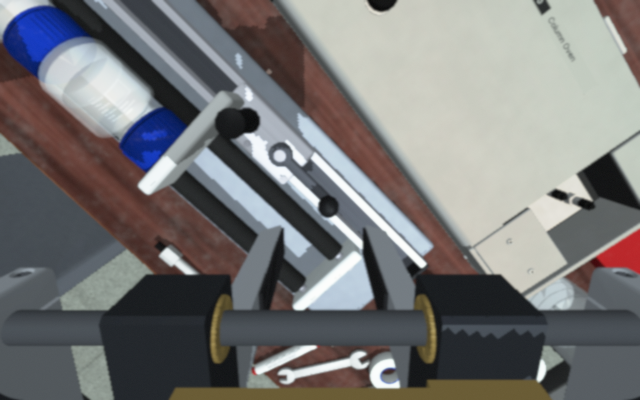

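Emit:
{"name": "servo_tool", "arguments": {"series": [{"xyz": [1.5, -3, -30], "yaw": 0, "grip": 45}, {"xyz": [1.5, -3, -60], "yaw": 0, "grip": 45}, {"xyz": [1.5, -3, -83], "yaw": 0, "grip": 45}, {"xyz": [1.5, -3, -83], "yaw": 0, "grip": 45}, {"xyz": [1.5, -3, -83], "yaw": 0, "grip": 10}], "grip_force": 20}}

```text
t: 30.87
tool_pos: [0.5429, -0.2522, 0.0862]
eef_rot: [-179.9, 0.0, 49.0]
contact_force: [0.1, -1.2, 1.3]
finger_gap: 0.438
grip_force: 0.0
```

Emit:
{"name": "servo_tool", "arguments": {"series": [{"xyz": [0, 0, 0], "yaw": 0, "grip": 10}, {"xyz": [0, 0, 0], "yaw": 0, "grip": 10}, {"xyz": [0, 0, 0], "yaw": 0, "grip": 10}, {"xyz": [0, 0, 0], "yaw": 0, "grip": 10}, {"xyz": [0, 0, 0], "yaw": 0, "grip": 10}]}}

```text
t: 31.28
tool_pos: [0.5436, -0.2528, 0.0875]
eef_rot: [179.9, -0.0, 49.0]
contact_force: [0.6, -1.2, 4.3]
finger_gap: 0.17
grip_force: 20.0
```

Emit:
{"name": "servo_tool", "arguments": {"series": [{"xyz": [-8.6, 0.1, 0], "yaw": 0, "grip": 10}, {"xyz": [-17.1, 1.5, 0], "yaw": 0, "grip": 10}, {"xyz": [-25.4, 4.2, 0], "yaw": 0, "grip": 10}, {"xyz": [-33, 8.2, 0], "yaw": 0, "grip": 10}, {"xyz": [-39.9, 13.3, 0], "yaw": 0, "grip": 10}]}}

```text
t: 31.7
tool_pos: [0.5032, -0.2402, 0.0873]
eef_rot: [179.8, 0.0, 48.9]
contact_force: [2.3, -5.9, 3.0]
finger_gap: 0.169
grip_force: 20.0
```

Emit:
{"name": "servo_tool", "arguments": {"series": [{"xyz": [-6.1, 6.1, 0], "yaw": 0, "grip": 10}, {"xyz": [-11.1, 13.1, 0], "yaw": 0, "grip": 10}, {"xyz": [-15, 20.9, 0], "yaw": 0, "grip": 10}, {"xyz": [-17.6, 29.1, 0], "yaw": 0, "grip": 10}, {"xyz": [-18.9, 37.6, 0], "yaw": 0, "grip": 10}]}}

```text
t: 32.12
tool_pos: [0.4843, -0.2021, 0.087]
eef_rot: [179.9, 0.0, 49.0]
contact_force: [2.0, -5.6, -0.2]
finger_gap: 0.165
grip_force: 20.0
```

Emit:
{"name": "servo_tool", "arguments": {"series": [{"xyz": [-0.1, 1.5, 0], "yaw": 0, "grip": 10}, {"xyz": [-0.2, 3, 0], "yaw": 0, "grip": 10}, {"xyz": [-0.2, 3, 0], "yaw": 0, "grip": 10}, {"xyz": [-0.2, 3, 0], "yaw": 0, "grip": 10}, {"xyz": [-0.2, 3, 0], "yaw": 0, "grip": 10}]}}

```text
t: 32.53
tool_pos: [0.4843, -0.2001, 0.087]
eef_rot: [179.8, 0.1, 49.0]
contact_force: [1.3, -11.8, -1.4]
finger_gap: 0.169
grip_force: 20.0
```

Emit:
{"name": "servo_tool", "arguments": {"series": [{"xyz": [0, 1, 0], "yaw": 0, "grip": 10}, {"xyz": [0, 2, 0], "yaw": 0, "grip": 10}, {"xyz": [0, 3, 0], "yaw": 0, "grip": 10}, {"xyz": [0, 3, 0], "yaw": 0, "grip": 10}, {"xyz": [0, 3, 0], "yaw": 0, "grip": 10}]}}

```text
t: 32.95
tool_pos: [0.4845, -0.1993, 0.0872]
eef_rot: [179.6, 0.2, 49.0]
contact_force: [1.6, -27.8, -4.6]
finger_gap: 0.169
grip_force: 20.0
```

Emit:
{"name": "servo_tool", "arguments": {"series": [{"xyz": [0, -3, 0], "yaw": 0, "grip": 40}, {"xyz": [0, -3, 0], "yaw": 0, "grip": 45}, {"xyz": [0, -3, 0], "yaw": 0, "grip": 45}, {"xyz": [0, -3, 0], "yaw": 0, "grip": 45}, {"xyz": [0, -5, 60], "yaw": 7, "grip": 45}]}}

```text
t: 33.37
tool_pos: [0.4811, -0.198, 0.1222]
eef_rot: [-179.3, 0.1, 55.9]
contact_force: [0.4, -0.1, -0.6]
finger_gap: 0.465
grip_force: 0.0
```

Emit:
{"name": "servo_tool", "arguments": {"series": [{"xyz": [10, -10, 40], "yaw": 7, "grip": 45}, {"xyz": [20, -20, 60], "yaw": 14, "grip": 45}, {"xyz": [30, -30, 60], "yaw": 21, "grip": 45}, {"xyz": [40, -40, 60], "yaw": 28, "grip": 45}, {"xyz": [40, -40, 60], "yaw": 35, "grip": 45}]}}

```text
t: 33.78
tool_pos: [0.5251, -0.2408, 0.1881]
eef_rot: [180.0, 0.0, 91.3]
contact_force: [-0.5, 0.3, 0.3]
finger_gap: 0.481
grip_force: 0.0
```

```bash
python3 post.py w8.png
```

```text
{'t': 33.783, 'tool_pos': [0.525, -0.241, 0.188], 'eef_rot': [179.978, 0.008, 91.338], 'contact_force': [-0.492, 0.298, 0.292], 'finger_gap': 0.481, 'grip_force': 0.0}
w 0.1 [250.   3.] 328 [-0.0184  0.0291  0.0162  0.0362] [ 0.4691 -0.0957  0.1026]
w 0.1 [254.  29.] 139 [-0.0113  0.0141  0.0108  0.019 ] [ 0.471  -0.1127  0.1014]
w 0.1 [256.  52.] 1156 [-0.014  -0.0125  0.0133  0.0128] [ 0.4725 -0.1277  0.1023]
w 0.1 [287.  79.] 2262 [-0.0266 -0.026   0.0712 -0.0137] [ 0.4962 -0.1469  0.109 ]
w 0.1 [273. 150.] 299 [-0.001  -0.0802  0.0141 -0.0648] [ 0.4845 -0.2     0.1038]
w 0.12 [342.  99.] 696 [ 0.0514 -0.0469  0.0719 -0.0265] [ 0.5363 -0.1604  0.126 ]
s 0.1 [298. 194.] 142 [-0.0191  0.126   0.0181  0.1792] [0.4593 0.0206 0.1049]
s 0.1 [304. 210.] 224 [-0.0228  0.0262  0.0186  0.1156] [ 0.465  -0.0704  0.1042]
s 0.1 [318. 227.] 251 [-0.0265 -0.0471  0.0661  0.0149] [ 0.4834 -0.1518  0.1062]
s 0.12 [337. 222.] 47 [ 0.0515 -0.0489  0.0706 -0.0269] [ 0.5351 -0.1644  0.1254]
```

View pics/w8.png

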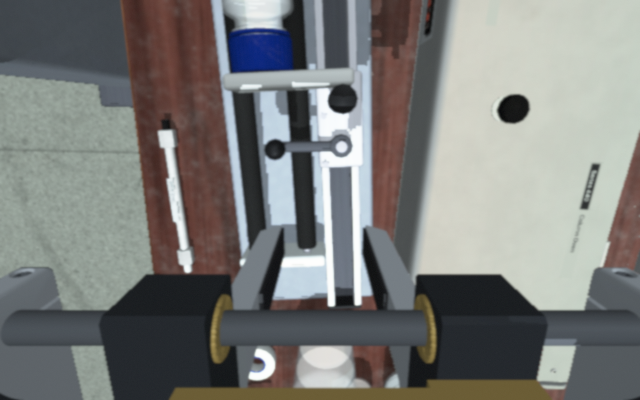

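Knob at (275,149), lever straight across, so the clamp is tight. The plate sits against the cap and the stop has not crept. Moving to the rocker, fingers closed, and checking the row for gaps on the way.

Emit:
{"name": "servo_tool", "arguments": {"series": [{"xyz": [-10, 32, 0], "yaw": 3, "grip": 20}, {"xyz": [-20, 65, 0], "yaw": 3, "grip": 0}, {"xyz": [-30, 98, 0], "yaw": 3, "grip": 0}, {"xyz": [-40, 131, 0], "yaw": 3, "grip": 0}, {"xyz": [-50, 160, 0], "yaw": 3, "grip": 0}]}}

```text
t: 34.3
tool_pos: [0.4729, -0.0778, 0.188]
eef_rot: [-180.0, -0.0, 93.7]
contact_force: [0.5, 0.9, 1.4]
finger_gap: 0.16
grip_force: 0.0
```

Emit:
{"name": "servo_tool", "arguments": {"series": [{"xyz": [-11, 32, 0], "yaw": 0, "grip": 0}, {"xyz": [-22, 65, 0], "yaw": 0, "grip": 0}, {"xyz": [-33, 98, 0], "yaw": 0, "grip": 0}, {"xyz": [-44, 131, 0], "yaw": 0, "grip": 0}, {"xyz": [-44, 131, 0], "yaw": 0, "grip": 0}]}}

```text
t: 34.72
tool_pos: [0.4281, 0.0552, 0.1882]
eef_rot: [-180.0, -0.1, 93.9]
contact_force: [0.6, -0.4, 0.0]
finger_gap: 0.007
grip_force: 0.0
```

```bash
python3 - <<'E'
from h import *
print(st())
im,d,m=look("wrist","w9.png"); p=cloud(d,m)
o=np.array([.4725,-.1284]);c,s=np.cos(np.radians(4.1)),np.sin(np.radians(4.1))
q=(p[...,:2]-o)@np.array([[c,-s],[s,c]])
ok=(p[...,2]>.111)&(p[...,2]<.12)&(q[...,0]<0)&(q[...,0]>-.06)&(q[...,1]>.185)&(q[...,1]<.26)&(d>0)
print(ok.sum(),np.r_[q[ok].min(0),q[ok].max(0)].round(4),np.median(p[ok],0).round(4) if ok.any() else 0,st()["tool_pos"])
# profile of height along roller axis (x~0) from scene/side
for n in("scene","side"):
    im,d,m=look(n); p=cloud(d,m); q=(p[...,:2]-o)@np.array([[c,-s],[s,c]])
    ok=(abs(q[...,0])<.008)&(d>0)&(p[...,2]>.04)&(p[...,2]<.13)
    print(n,[(int(b*1000),round(float(p[...,2][ok&(q[...,1]>b)&(q[...,1]<b+.008)].max(initial=0)),3)) for b in np.arange(-.03,.2,.008)])
E
```

```text
{'t': 34.717, 'tool_pos': [0.428, 0.055, 0.188], 'eef_rot': [-179.996, -0.05, 93.943], 'contact_force': [0.637, -0.4, 0.045], 'finger_gap': 0.007, 'grip_force': 0.0}
1538 [-0.0399  0.2128 -0.      0.2369] [0.4351 0.0949 0.1142] [0.429, 0.053, 0.188]
scene [(-30, 0.11), (-22, 0.111), (-13, 0.105), (-5, 0.104), (2, 0.105), (10, 0.104), (18, 0.099), (26, 0.105), (34, 0.108), (42, 0.108), (50, 0.108), (57, 0.108), (66, 0.109), (74, 0.108), (82, 0.106), (90, 0.104), (98, 0.105), (106, 0.103), (114, 0.105), (122, 0.099), (130, 0.105), (138, 0.109), (146, 0.11), (154, 0.105), (162, 0.107), (170, 0.109), (178, 0.106), (186, 0.104), (194, 0.106)]
side [(-30, 0.112), (-22, 0.111), (-13, 0.105), (-5, 0.106), (2, 0.105), (10, 0.105), (18, 0.101), (26, 0.109), (34, 0.108), (42, 0.107), (50, 0.108), (57, 0.11), (66, 0.109), (74, 0.108), (82, 0.106), (90, 0.104), (98, 0.104), (106, 0.104), (114, 0.099), (122, 0.103), (130, 0.109), (138, 0.108), (146, 0.109), (154, 0.109), (162, 0.109), (170, 0.109), (178, 0.105), (186, 0.105), (194, 0.105)]
```

The row is continuous from the pad to the stop. Pressing the rocker.

Emit:
{"name": "servo_tool", "arguments": {"series": [{"xyz": [-4, 20, 0], "yaw": 0, "grip": 0}, {"xyz": [-8, 39, 0], "yaw": 0, "grip": 0}, {"xyz": [-8, 39, -25], "yaw": 0, "grip": 0}, {"xyz": [-8, 39, -50], "yaw": 0, "grip": 0}, {"xyz": [-8, 39, -62], "yaw": 0, "grip": 0}]}}

```text
t: 35.28
tool_pos: [0.4214, 0.0891, 0.1237]
eef_rot: [-179.9, 0.0, 93.8]
contact_force: [0.8, 0.2, -0.4]
finger_gap: 0.005
grip_force: 0.0
```

Emit:
{"name": "servo_tool", "arguments": {"series": [{"xyz": [0, 0, -6], "yaw": 0, "grip": 0}, {"xyz": [0, 0, -12], "yaw": 0, "grip": 0}, {"xyz": [0, 0, -16], "yaw": 0, "grip": 0}, {"xyz": [0, 0, -18], "yaw": 0, "grip": 0}, {"xyz": [0, 0, -18], "yaw": 0, "grip": 0}]}}

```text
t: 35.7
tool_pos: [0.4225, 0.0895, 0.1105]
eef_rot: [179.9, 0.0, 93.9]
contact_force: [-16.6, -5.8, 33.1]
finger_gap: 0.002
grip_force: 17.5
```

Emit:
{"name": "servo_tool", "arguments": {"series": [{"xyz": [0, 0, 20], "yaw": 0, "grip": 0}, {"xyz": [0, 0, 50], "yaw": 0, "grip": 0}, {"xyz": [0, -20, 80], "yaw": 0, "grip": 0}, {"xyz": [0, -50, 100], "yaw": 0, "grip": 0}, {"xyz": [0, -60, 110], "yaw": 0, "grip": 0}]}}

```text
t: 36.12
tool_pos: [0.423, 0.0278, 0.2214]
eef_rot: [179.7, 0.0, 93.9]
contact_force: [0.2, -0.4, 0.0]
finger_gap: 0.007
grip_force: 0.0
```

```bash
python3 - <<'E'
from h import *
print(st())
im,d,m=look("wrist"); p=cloud(d,m); im2,_,_=look("side")
o=np.array([.4725,-.1284]);c,s=np.cos(np.radians(4.1)),np.sin(np.radians(4.1))
q=(p[...,:2]-o)@np.array([[c,-s],[s,c]])
for a in(-.038,-.03,-.022,-.014,-.006,.001):
    ok=(abs(q[...,0]-a)<.002)&(abs(q[...,1]-.225)<.008); print(a,np.median(p[...,2][ok]).round(4))
cv2.imwrite("pics/end.png",np.hstack([im[:,130:530],cv2.resize(im2[140:290,240:390],(400,400))])[:,:,::-1])
E
```

```text
{'t': 36.117, 'tool_pos': [0.423, 0.028, 0.221], 'eef_rot': [179.719, 0.05, 93.916], 'contact_force': [0.249, -0.365, 0.046], 'finger_gap': 0.007, 'grip_force': 0.0}
-0.038 0.1105
-0.03 0.1119
-0.022 0.1133
-0.014 0.1144
-0.006 0.1161
0.001 0.1166
```

View pics/end.png

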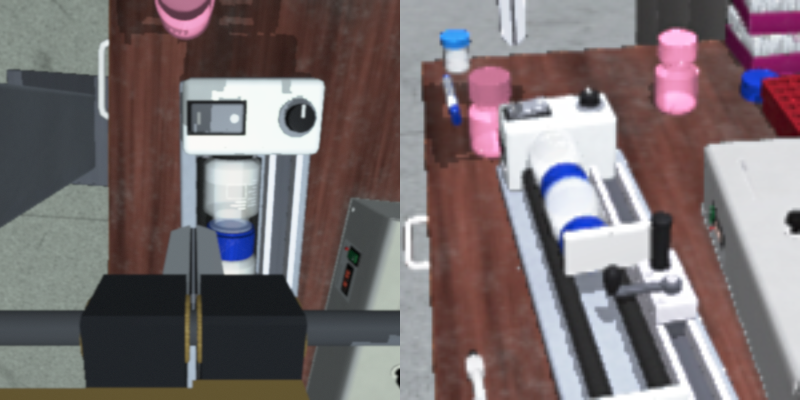

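The rocker is tipped toward the robot (on). The row is closed and the lever is across. No third blue-capped 100 ml bottle is in view. Handing in.

```bash
python3 -c "
from workcell import manip
print(manip.close_job())"
```

```text
the job is handed in; nothing more can be done
None
```

I laid both 100 ml bottles present (I found no third) end to end on the rollers, closed the row up with the stop, clamped it, switched the roller on last, and handed the job in; no verdict came back.

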